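# Clamp a strip in a twin-screw press, beam kept level

## Task

Slide the timber strip along the bed of the small twin-screw press until its end is home against the stop, then clamp it there: turn the two wing knobs clockwise by turns, a little at each, so that the wooden beam stays level on its way down and after. Stop when both knobs are snug (each about one and a half times as stiff to turn as when it ran free), so that the strip is held firmly but not crushed, and let go; leave the other things on the bench where they are.

Things in the scene. Friction and masses are not known exactly. Their poses are not given: they have to be found in the camera images.
- press: Small fixed twin-screw press. Base 150 x 250 x 22 mm; upright screws at y = +85 and -85 mm; steel crosshead 34 x 238 mm, top 150 mm over the bench; below it a wooden beam (40 x 205 mm) rides on both screws, with a sprung steel shoe under its middle. Origin: on the bench midway between the screws; x to the back, y to the left screw, z up. At start the shoe hangs 1.5 to 9 mm over the strip: feel for contact at the knobs.
- stop_face (a point): Centre of the front face of the end stop, a dark wooden block 62 mm wide at the back of the bed, top 57 mm over the bench; 45 mm behind the press origin (press +x). Axes as the press.
- bed: Fixed plywood bed board 125 x 74 mm, from 80 mm in front of the press origin back to the stop. Origin: on its top face, in line with the screws (34 mm over the bench); axes as the press. Two guide strips, 9 mm high, leave a channel 53 mm wide along x in which the strip slides.
- workpiece: Loose pale timber strip 45 x 140 x 19 mm, 0.15 kg, lying in the bed's channel, long side along press x, front end sticking out of the bed towards the robot. Origin: centre of its underside; own y axis along its length (ends at y = +70 and -70 mm). Starts 20 to 40 mm short of the stop; home is origin at press x = -25 mm. Can be pushed home by its front end.
- knob_left_grip (a point): Grip point of the left wing knob (press y = +85 mm), on its vertical axis, 178 mm over the bench. The wing is an upright dark wooden bar 46 mm long, 13 mm thick, from 160 to 190 mm over the bench, pinched across its thickness; the crosshead's collar below it ends at 154 mm. The point's x axis runs along the wing and turns with it. The knob does not rise or sink.
- knob_left (a joint): Angle of the left knob, rad, grows clockwise seen from above; 0: wing along press x. Starts at 0 to 0.4. Each rad lowers the beam's left end 4 mm; stays where left. Free it takes about 0.15 N m. Once the shoe bears (mean of both knobs 0.9 to 2.6 rad) a further rad on both adds 64 N on the strip and 0.13 N m at each knob; a rad on one alone, half that. Snug: 0.22 to 0.26 N m.
- knob_right_grip (a point): Grip point of the right wing knob (press y = -85 mm), on its vertical axis, 178 mm over the bench. The wing is an upright dark wooden bar 46 mm long, 13 mm thick, from 160 to 190 mm over the bench, pinched across its thickness; the crosshead's collar below it ends at 154 mm. The point's x axis runs along the wing and turns with it. The knob does not rise or sink.
- knob_right (a joint): Angle of the right knob, rad, grows clockwise seen from above; 0: wing along press x. Starts at 0 to 0.4. Each rad lowers the beam's right end 4 mm; stays where left. Free it takes about 0.15 N m. Once the shoe bears (mean of both knobs 0.9 to 2.6 rad) a further rad on both adds 64 N on the strip and 0.13 N m at each knob; a rad on one alone, half that. Snug: 0.22 to 0.26 N m.
- beam_mid (a point): Centre of the top face of the wooden beam; z up, y along the beam to the left. The beam hangs level when its y axis is level; positive roll about x: right end lower. A rad on one knob tilts it by 0.024 rad; beyond 0.03 rad (5 mm between the screws) it would jam. The shoe's stem is set to a different length (within 5 mm) each time. Under load and out of level, the lower end's knob is the stiffer.
- marking_gauge: Wooden marking gauge, 56 x 200 x 64 mm, a bystander to the left of the press. Origin: centre of its underside.
- tape_measure: Tape measure, 36 x 82 x 66 mm, a bystander to the right in front of the press. Origin: centre of its underside.
- turned_foot: Turned wooden furniture foot, 50 mm wide, 84 mm high, standing behind the press, a bystander. Origin: centre of its underside.
Not all that is in view belongs to the job. There is more than one size of the workpiece; the job needs the larger. There is more than one size of the part that bears beam_mid; the job needs the smaller.

How it is judged:
By the outcome, as a careful person would: the job done as asked, in the order asked, and still so for the second after the job is handed in, with the robot touching nothing.
It also fails if it takes over 72 s, if anything falls off the work surface, if the arm or the gripper's body presses on something with over 40 N, if the wrist force passes 120 N, or if a joint passes its speed limit or range.

## Robot

A 6-joint arm with a two-finger parallel gripper is mounted at the origin on the work surface; the furniture and walls round the work are solid. World frame = base frame: x ahead of the robot, y to its left, z up, the work surface at z = 0. Lengths are in mm, angles in rad, forces in N, time in s.
With the tool pointing down it reaches from about 325 to 900 mm from the base axis. Payload 6.1 kg.
Tool frame: the origin (TCP) lies at the very end of the fingers, on their centre line; the grasp point (between the pads) lies 19 mm behind it (env.grip_point_offset is the distance from the TCP to the grasp point, in mm); z points along the fingers, y is the direction in which the jaws open and shut (so a half turn about z gives the same grasp; the last joint's range is limited). The gripper opens to 87 mm and grips with 3 to 60 N. Pads are 19 mm wide; open, the fingers measure 117 mm over their backs; the gripper's body (75 mm by 190 mm) begins 51 mm behind the grasp point.
Start: joints at [1.028, 0.22, 1.526, -0, 1.395, -0.126], TCP at [253.02, 571.486, 222.538] pointing down, gripper open.
Joint ranges: [-2.98, 2.98], [-0.91, 2.08], [0.09, 2.57], [-1.24, 4.39], [0.2, 2.65], [-2.68, 2.68]. Speed limits (rad/s): [2.57, 2.57, 3.01, 3.14, 3.14, 3.14].

## Interface

Orientations are given as a 3x3 rotation matrix whose columns are the frame's x, y, z axes.
In Python, from station import env, cams gives the robot as it stands.
- The arm moves only by the tool send_rows, never from a script. Its argument "deltas" is a list of rows, each an object of numbers: "ax", "ay", "az": the turn, a rotation vector about the world's x, y, z in units of 10 degrees (1.0 is 10 degrees); "dx", "dy", "dz": the shift along the world's x, y, z in units of 40 mm (1.0 is 40 mm); "grip": the opening in per cent of the stroke, from 0 (shut) to 100 (fully open). A call has exactly 10 rows; each row is the pose to reach, as a shift and turn from the pose commanded when the call began; what a row does not reach only later rows make up. A row lasts 1/8 s, in which the tool goes at most 62.5 mm and 10.7 degrees, less where a joint would pass 70% of its speed; a pose out of reach is approached as far as the arm can. A call with a gripper value outside its range is refused whole. The fingers move at their own pace and stop on an object; the grip force is fixed at half the most. Time passes only in rows, so rows that repeat a pose let the fingers close, or fill a call up. It gives the time, the measured TCP pose, the force and the opening at its end, in the units of the state.
- env.observe(): the state, without advancing time (a new reading comes with each control period).
- cams.grab_frame(name): name is "side" or "top" or "wrist"; returns a dict with "img" (400x640x3 uint8, blue, green, red), "K" (3x3 intrinsics, pixels), "k1" (the pictures are not rectified: a ray, as slopes to the right and down, at radius r is drawn at 1 + k1 r^2 times it, then the intrinsics apply), "world_from_camera" (4x4, takes a point from camera to world coordinates). Camera axes: x right, y up, looking along -z (the intrinsics and any distortion apply to the point x, -y, -z); pixel columns grow to the right and rows downward; lengths in mm; the calibration is good to about 2 mm. A picture is of the moment at which its call begins. There is no depth.
- env.close_job(): hands the job in, once; it reports no verdict.
The state is a dict: "time_s": time; "joint_positions": joint angles; "dq": joint speeds; "joint_torque": joint torques, N m; "tool_pos": TCP position; "tcp_rot": TCP orientation; "wrist_force": force on the tool from outside, world axes, zero at the start; "moment": the same for the moment, N m; "width": finger opening in mm.
Only numpy, scipy, OpenCV 4.12 (cv2) and the standard library are available. Lean on these libraries where they do the work, as an engineer would, in place of code of your own. Each camera call takes 0.05 s, during which the arm holds its last target.

## Working session

There is one attempt and no reset: what is moved stays moved. The work goes in short steps, Python scripts to look and compute and a tool call to move; the robot and the scene stay as the last step left them, time stands still between calls to the robot, and variables do not carry over. Pictures are saved under pics/ and viewed, and the job is handed in when it is done.

Besides the shell and the picture viewer there is one more tool, called after "Request:" as a command line: name --argument value ..., lists and objects as JSON in quotes. send_rows: Moves the arm, as the interface text tells. Its arguments: {"type":"object","properties":{"deltas":{"type":"array","items":{"type":"object","properties":{"ax":{"type":"number"},"ay":{"type":"number"},"az":{"type":"number"},"dx":{"type":"number"},"dy":{"type":"number"},"dz":{"type":"number"},"grip":{"type":"number"}}}}},"required":["deltas"]}

```bash
ls; mkdir -p pics; python3 - <<'E'
from station import env,cams
import cv2
s=env.observe(); print({k:s[k] for k in s})
for n in ("side","top","wrist"):
    f=cams.grab_frame(n); cv2.imwrite(f"pics/a_{n}.png",f["img"]); print(n,f["K"],f["k1"],f["world_from_camera"])
E
```

```text
pics
{'time_s': 0.0, 'joint_positions': array([ 1.02790081e+00,  2.21225455e-01,  1.52759870e+00, -3.90168012e-05,
        1.39471727e+00, -1.26071191e-01]), 'dq': array([-0.00104474,  0.00098951,  0.00059424,  0.00136116,  0.00058223,
       -0.00165801]), 'joint_torque': array([ 8.72526789e-05, -4.94628632e+01, -3.87362802e+01,  6.98043499e-02,
        5.72602451e-02, -1.51253844e-04]), 'tool_pos': array([252.7115299 , 570.94984703, 221.44425383]), 'tcp_rot': array([[-9.14381930e-01,  4.04851502e-01, -9.73876004e-04],
       [ 4.04852620e-01,  9.14380394e-01, -1.68841047e-03],
       [ 2.06937610e-04, -1.93812827e-03, -9.99998100e-01]]), 'wrist_force': array([ 0.771432  , -0.43488659,  0.33703809]), 'moment': array([ 0.0411708 , -0.04248428,  0.03577872]), 'width': 86.97166931152637}
side [[506.93755188   0.         327.82408095]
 [  0.         506.93755188 207.64129391]
 [  0.           0.           1.        ]] -0.12049126998836597 [[ 9.97801830e-01 -2.82311481e-02  5.99542380e-02  5.44869599e+02]
 [ 6.42167423e-02  6.35295299e-01 -7.69594759e-01 -1.10886832e+03]
 [-1.63621019e-0
[... 263 characters left out ...]
9710878 [[ 2.76587445e-02  9.87921792e-01 -1.52464837e-01  2.48531414e+02]
 [-9.99607204e-01  2.80245581e-02  2.50493638e-04 -1.18804012e+01]
 [ 4.52022782e-03  1.52398021e-01  9.88308864e-01  1.53975125e+03]
 [ 0.00000000e+00  0.00000000e+00  0.00000000e+00  1.00000000e+00]]
wrist [[342.30516235   0.         321.76726822]
 [  0.         342.30516235 198.97617049]
 [  0.           0.           1.        ]] -0.062338985906212584 [[ 4.04348527e-01 -8.85752045e-01 -2.27915738e-01  1.92060327e+02]
 [ 9.14604538e-01  3.91347439e-01  1.01713921e-01  6.00264109e+02]
 [-8.99073374e-04 -2.49580643e-01  9.68353600e-01  3.83157051e+02]
 [ 0.00000000e+00  0.00000000e+00  0.00000000e+00  1.00000000e+00]]
```

View pics/a_top.png

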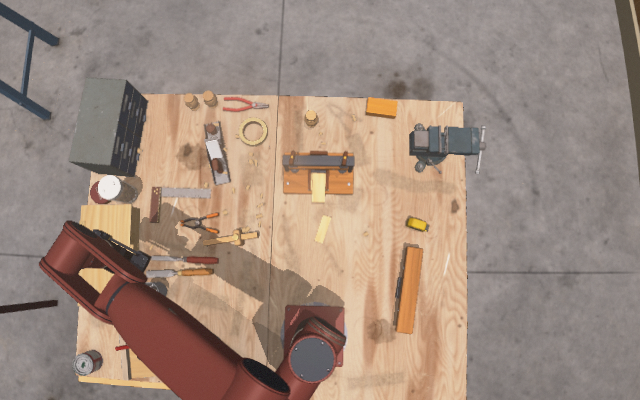

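View pics/a_side.png

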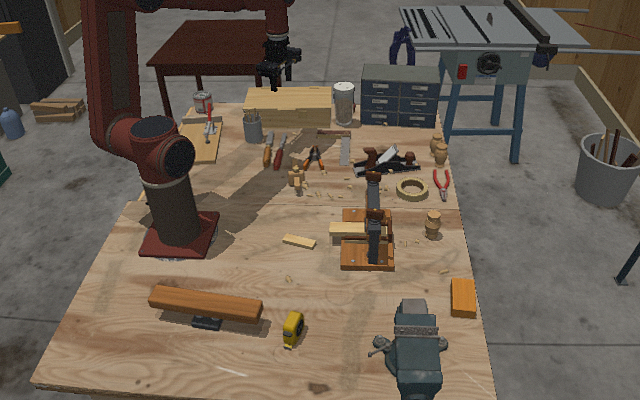

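View pics/a_wrist.png

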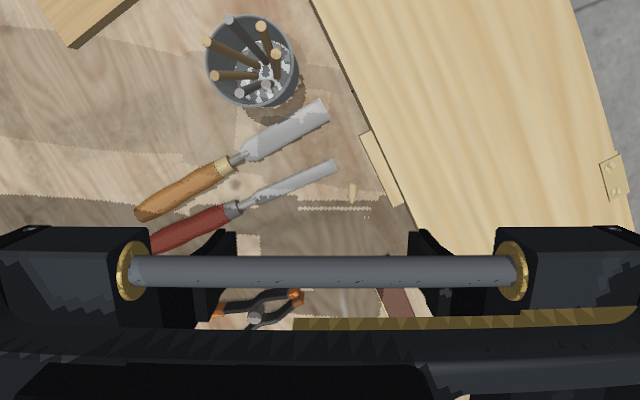

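The top view shows the press around (318,172), the strip sticking out at (319,188) and a smaller strip loose at (324,229). I'll zoom in on the press in both views.

```bash
python3 - <<'E'
import cv2
t=cv2.imread("pics/a_top.png")[135:245,270:370]; cv2.imwrite("pics/b_top.png",cv2.resize(t,None,fx=5.4,fy=5.4,interpolation=cv2.INTER_CUBIC))
t=cv2.imread("pics/a_side.png")[155:285,310:450]; cv2.imwrite("pics/b_side.png",cv2.resize(t,None,fx=4.5,fy=4.5,interpolation=cv2.INTER_CUBIC))
E
```

```text
(no output)
```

View pics/b_top.png

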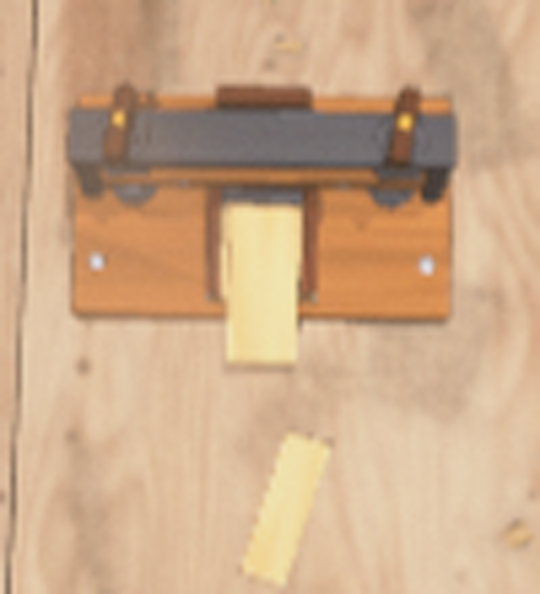

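View pics/b_side.png

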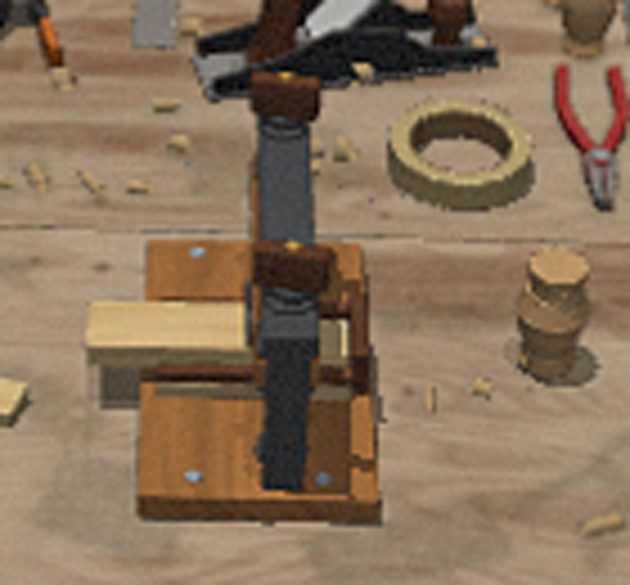

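```bash
cat > h.py <<'E'
import numpy as np, cv2
from station import env,cams
def ray(f,px):
    K=f["K"];k=f["k1"]
    d=np.array([[K[0,0],0,K[0,2]],[0,K[1,1],K[1,2]],[0,0,1]])
    p=cv2.undistortPoints(np.array([[px]],float),d,np.array([k,0,0,0.]))[0,0]
    T=f["world_from_camera"]; v=T[:3,:3]@np.array([p[0],-p[1],-1.]); return T[:3,3],v
def onz(f,px,z):
    o,v=ray(f,px); return o+v*(z-o[2])/v[2]
def proj(f,P):
    T=f["world_from_camera"]; c=T[:3,:3].T@(np.asarray(P,float)-T[:3,3]); s=np.array([c[0],-c[1]])/-c[2]
    s=s*(1+f["k1"]*(s@s)); return f["K"][:2,:2]@s+f["K"][:2,2]
def tri(pairs):
    A=np.zeros((3,3));b=np.zeros(3)
    for f,px in pairs:
        o,v=ray(f,px);v=v/np.linalg.norm(v);M=np.eye(3)-np.outer(v,v);A+=M;b+=M@o
    return np.linalg.solve(A,b)
E
python3 - <<'E'
from h import *
np.set_printoptions(precision=1,suppress=True)
t=cams.grab_frame("top"); s=cams.grab_frame("side")
T=lambda x,y:(270+(x+.5)/5.4-.5,135+(y+.5)/5.4-.5)
S=lambda x,y:(310+(x+.5)/4.5-.5,155+(y+.5)/4.5-.5)
for n,p,z in [("baseFL",(72,315),22),("baseFR",(450,320),22),("knobL",(120,119),190),("knobR",(405,122),190),("stripFL",(228,364),53),("stripFR",(296,364),53),("stripmidL",(222,205),53),("stripmidR",(301,207),53),("bolt L",(96,261),22),("boltR",(427,266),22)]:
    print(n,onz(t,T(*p),z))
for n,p,z in [("knobL",(287,75),190),("knobR",(292,246),190),("stripFLtop",(88,304),53),("stripFRtop",(88,346),53),("baseFL",(148,242),22),("baseFR",(138,497),22),("baseBR",(380,500),22)]:
    print(n,onz(s,S(*p),z))
E
```

```text
baseFL [493.4 124.3  22. ]
baseFR [ 497.2 -124.2   22. ]
knobL [584.8  85.7 190. ]
knobR [587.8 -83.2 190. ]
stripFL [459.4  20.1  53. ]
stripFR [460.7 -23.6  53. ]
stripmidL [563.4  27.2  53. ]
stripmidR [563.6 -24.1  53. ]
bolt L [530.  109.9  22. ]
boltR [ 532.8 -108.5   22. ]
knobL [585.5  88.6 190. ]
knobR [587.4 -83.  190. ]
stripFLtop [460.2  17.   53. ]
stripFRtop [462.8 -24.   53. ]
baseFL [495.4 120.   22. ]
baseFR [ 499.6 -126.9   22. ]
baseBR [ 648.6 -122.7   22. ]
```

Request:
send_rows --deltas '[{"dx":0.4,"dy":-1.3,"az":0.3,"grip":0},{"dx":0.9,"dy":-2.8,"az":0.6,"grip":0},{"dx":1.4,"dy":-4.3,"az":0.9,"grip":0},{"dx":1.9,"dy":-5.8,"az":1.2,"grip":0},{"dx":2.4,"dy":-7.3,"az":1.5,"grip":0},{"dx":2.9,"dy":-8.8,"az":1.8,"grip":0},{"dx":3.4,"dy":-10.3,"az":2.0,"grip":0},{"dx":3.9,"dy":-11.8,"az":2.2,"grip":0},{"dx":4.3,"dy":-13.2,"dz":-0.5,"az":2.4,"grip":0},{"dx":4.675,"dy":-14.34,"dz":-1.5,"az":2.48,"grip":0}]'

```text
$.deltas[0]: bad value
```

```bash
python3 - <<'E'
from h import *
np.set_printoptions(precision=3,suppress=True)
s=env.observe(); print(s["time_s"],s["tool_pos"],s["tcp_rot"],s["wrist_force"],s["moment"],s["width"],s["joint_positions"])
f=cams.grab_frame("wrist"); cv2.imwrite("pics/c_wrist.png",f["img"])
E
```

```text
0.25 [252.856 571.256 222.014] [[-0.914  0.405 -0.   ]
 [ 0.405  0.914 -0.001]
 [ 0.    -0.001 -1.   ]] [-0.32   0.862 -0.374] [-0.027  0.007 -0.02 ] 87.0413965292411 [ 1.028  0.221  1.527  0.     1.395 -0.126]
```

View pics/c_wrist.png

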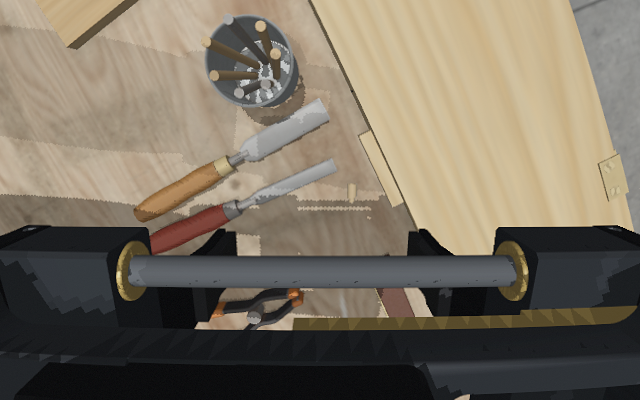

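Request:
send_rows --deltas '[{"ax":0,"ay":0,"dz":0,"dx":0.4,"dy":-1.3,"az":0.3,"grip":0},{"ax":0,"ay":0,"dz":0,"dx":0.9,"dy":-2.8,"az":0.6,"grip":0},{"ax":0,"ay":0,"dz":0,"dx":1.4,"dy":-4.3,"az":0.9,"grip":0},{"ax":0,"ay":0,"dz":0,"dx":1.9,"dy":-5.8,"az":1.2,"grip":0},{"ax":0,"ay":0,"dz":0,"dx":2.4,"dy":-7.3,"az":1.5,"grip":0},{"ax":0,"ay":0,"dz":0,"dx":2.9,"dy":-8.8,"az":1.8,"grip":0},{"ax":0,"ay":0,"dz":0,"dx":3.4,"dy":-10.3,"az":2.0,"grip":0},{"ax":0,"ay":0,"dz":0,"dx":3.9,"dy":-11.8,"az":2.2,"grip":0},{"ax":0,"ay":0,"dx":4.3,"dy":-13.2,"dz":-0.5,"az":2.4,"grip":0},{"ax":0,"ay":0,"dx":4.675,"dy":-14.34,"dz":-1.5,"az":2.48,"grip":0}]'

```text
time_s: 1.55
tool_pos: [441.3, -2.0, 166.5]
tcp_rot: [[-1.0, -0.016, 0.006], [-0.016, 1.0, -0.001], [-0.006, -0.001, -1.0]]
wrist_force: [1.1, 0.6, -0.1]
width: 1.6
```

```bash
python3 - <<'E'
from h import *
np.set_printoptions(precision=3,suppress=True)
s=env.observe(); print(s["time_s"],s["tool_pos"],s["tcp_rot"],s["wrist_force"],s["moment"],s["width"],s["joint_positions"])
f=cams.grab_frame("wrist"); cv2.imwrite("pics/d_wrist.png",f["img"])
E
```

```text
1.55 [441.341  -1.979 166.483] [[-1.    -0.016  0.006]
 [-0.016  1.    -0.001]
 [-0.006 -0.001 -1.   ]] [ 1.134  0.601 -0.069] [ 0.051 -0.044  0.052] 1.5575940733502698 [-0.183 -0.191  2.05  -0.     1.276 -1.77 ]
```

View pics/d_wrist.png

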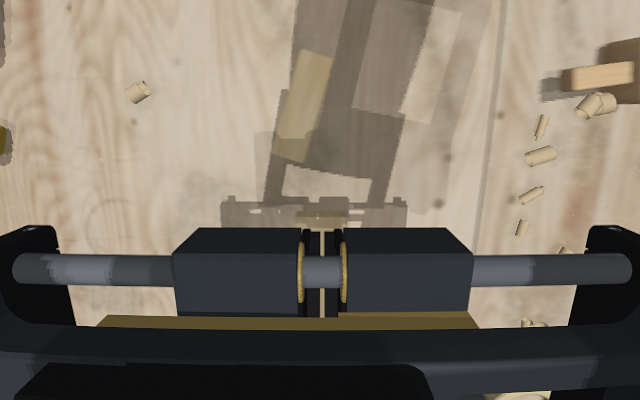

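The wrist picture shows closed fingers at (322,250) with the loose small strip ahead. Next I go down in front of the strip's end and start pushing.

Request:
send_rows --deltas '[{"ax":0,"ay":0,"az":0,"dx":0,"dy":0,"dz":-1.2,"grip":0},{"ax":0,"ay":0,"az":0,"dx":0,"dy":0,"dz":-2.4,"grip":0},{"ax":0,"ay":0,"az":0,"dx":0,"dy":0,"dz":-3.0,"grip":0},{"ax":0,"ay":0,"az":0,"dx":0,"dy":0,"dz":-3.04,"grip":0},{"ax":0,"ay":0,"az":0,"dx":0.1,"dy":0,"dz":-3.04,"grip":0},{"ax":0,"ay":0,"az":0,"dx":0.25,"dy":0,"dz":-3.04,"grip":0},{"ax":0,"ay":0,"az":0,"dx":0.4,"dy":0,"dz":-3.04,"grip":0},{"ax":0,"ay":0,"az":0,"dx":0.5,"dy":0,"dz":-3.04,"grip":0},{"ax":0,"ay":0,"az":0,"dx":0.6,"dy":0.01,"dz":-3.04,"grip":0},{"ax":0,"ay":0,"az":0,"dx":0.7,"dy":0.01,"dz":-3.04,"grip":0}]'

```text
time_s: 2.85
tool_pos: [467.2, 1.1, 43.2]
tcp_rot: [[-1.0, -0.016, -0.0], [-0.016, 1.0, 0.0], [0.0, 0.0, -1.0]]
wrist_force: [-2.3, -0.2, 1.8]
width: 0.1
```

```bash
python3 - <<'E'
from h import *
np.set_printoptions(precision=3,suppress=True)
s=env.observe(); print(s["time_s"],s["tool_pos"],s["wrist_force"],s["moment"],s["width"])
f=cams.grab_frame("side"); cv2.imwrite("pics/e.png",cv2.resize(f["img"][155:285,290:450],None,fx=5,fy=4.5,interpolation=cv2.INTER_CUBIC))
E
```

```text
2.85 [467.201   1.113  43.209] [-2.267 -0.168  1.801] [ 0.012  0.341 -0.012] 0.08573838388841094
```

View pics/e.png

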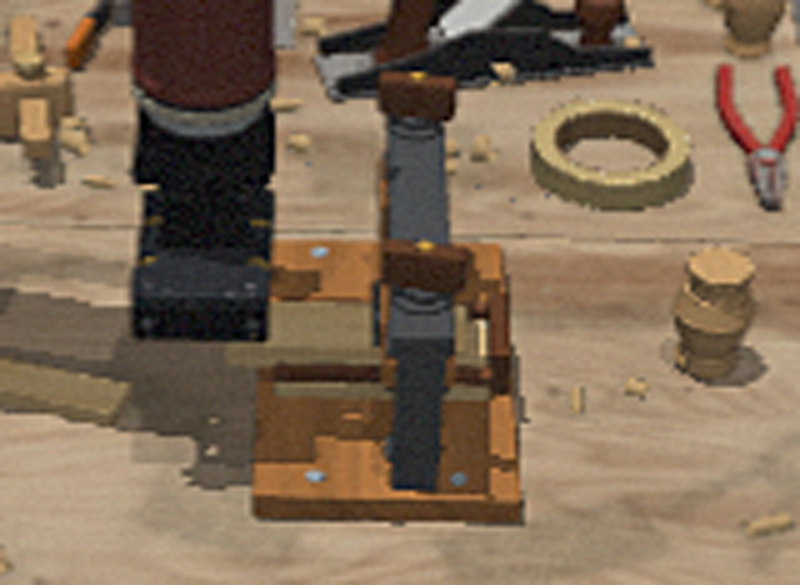

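The strip is in contact (−2.3 N), and a gap to the stop is still visible at (485,335). I'll keep pushing slowly.

Request:
send_rows --deltas '[{"ax":0,"ay":0,"az":0,"dx":0.05,"dy":0,"dz":0,"grip":0},{"ax":0,"ay":0,"az":0,"dx":0.1,"dy":0,"dz":0,"grip":0},{"ax":0,"ay":0,"az":0,"dx":0.15,"dy":0,"dz":0,"grip":0},{"ax":0,"ay":0,"az":0,"dx":0.2,"dy":0,"dz":0,"grip":0},{"ax":0,"ay":0,"az":0,"dx":0.24,"dy":0,"dz":0,"grip":0},{"ax":0,"ay":0,"az":0,"dx":0.27,"dy":0,"dz":0,"grip":0},{"ax":0,"ay":0,"az":0,"dx":0.29,"dy":0,"dz":0,"grip":0},{"ax":0,"ay":0,"az":0,"dx":0.31,"dy":0,"dz":0,"grip":0},{"ax":0,"ay":0,"az":0,"dx":0.33,"dy":0,"dz":0,"grip":0},{"ax":0,"ay":0,"az":0,"dx":0.35,"dy":0,"dz":0,"grip":0}]'

```text
time_s: 4.15
tool_pos: [480.1, 1.1, 43.2]
tcp_rot: [[-1.0, -0.016, -0.003], [-0.016, 1.0, -0.0], [0.003, 0.0, -1.0]]
wrist_force: [-7.1, -0.0, 6.9]
width: 0.3
```

```bash
python3 - <<'E'
from h import *
np.set_printoptions(precision=3,suppress=True)
for i in range(2):
    f=cams.grab_frame("side");s=env.observe(); print(s["time_s"],s["tool_pos"],s["wrist_force"],s["moment"],s["joint_positions"])
cv2.imwrite("pics/f.png",cv2.resize(f["img"][195:255,340:420],None,fx=10,fy=10,interpolation=cv2.INTER_CUBIC))
E
```

```text
4.2 [480.033   1.069  43.181] [-5.908 -1.045  5.459] [-0.009  1.05  -0.023] [-0.162  0.093  2.037 -0.     1.014 -1.749]
4.25 [480.086   1.094  43.203] [-6.062  1.022  3.753] [-0.029  1.014 -0.034] [-0.162  0.093  2.038 -0.     1.014 -1.749]
```

View pics/f.png

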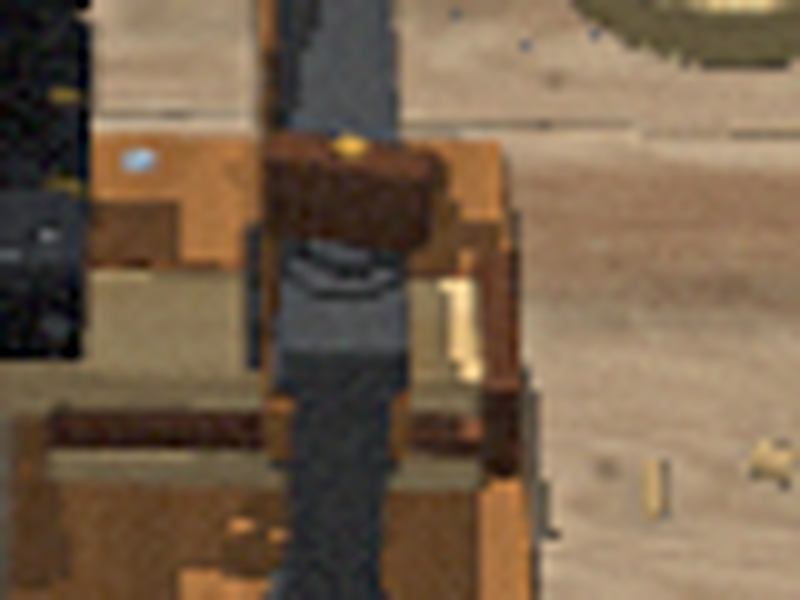

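The strip end now appears to meet the stop face at (480,320). A firmer push will confirm it.

Request:
send_rows --deltas '[{"ax":0,"ay":0,"az":0,"dx":0.03,"dy":0,"dz":0,"grip":0},{"ax":0,"ay":0,"az":0,"dx":0.06,"dy":0,"dz":0,"grip":0},{"ax":0,"ay":0,"az":0,"dx":0.1,"dy":0,"dz":0,"grip":0},{"ax":0,"ay":0,"az":0,"dx":0.1,"dy":0,"dz":0,"grip":0},{"ax":0,"ay":0,"az":0,"dx":0.1,"dy":0,"dz":0,"grip":0},{"ax":0,"ay":0,"az":0,"dx":0.1,"dy":0,"dz":0,"grip":0},{"ax":0,"ay":0,"az":0,"dx":0.1,"dy":0,"dz":0,"grip":0},{"ax":0,"ay":0,"az":0,"dx":0.1,"dy":0,"dz":0,"grip":0},{"ax":0,"ay":0,"az":0,"dx":0.1,"dy":0,"dz":0,"grip":0},{"ax":0,"ay":0,"az":0,"dx":0.1,"dy":0,"dz":0,"grip":0}]'

```text
time_s: 5.5
tool_pos: [480.2, 1.2, 42.5]
tcp_rot: [[-1.0, -0.017, -0.011], [-0.017, 1.0, 0.0], [0.011, 0.0, -1.0]]
wrist_force: [-18.3, -1.9, 15.7]
width: 0.5
```

```bash
python3 - <<'E'
from h import *
np.set_printoptions(precision=3,suppress=True)
s=env.observe(); print(s["time_s"],s["tool_pos"],s["wrist_force"],s["moment"],s["joint_positions"])
E
```

```text
5.5 [480.21    1.179  42.522] [-18.311  -1.867  15.722] [-0.222  3.235 -0.039] [-0.161  0.101  2.03  -0.002  1.022 -1.747]
```

Stalled at 480.2 mm with 18 N while I commanded 486, so the strip is home. Next I'll measure the wing angles from the first pictures.

```bash
python3 - <<'E'
import cv2,numpy as np
t=cv2.imread("pics/a_top.png"); s=cv2.imread("pics/a_side.png")
z=lambda i,x,y,w,h:cv2.resize(i[y:y+h,x:x+w],None,fx=16,fy=16,interpolation=cv2.INTER_NEAREST)
a=np.hstack([z(t,282,147,22,22),z(t,334,147,22,22)])
b=np.hstack([z(s,362,168,22,18),z(s,362,204,22,18)])
cv2.imwrite("pics/g.png",np.vstack([a,b]))
E
```

```text
(no output)
```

View pics/g.png

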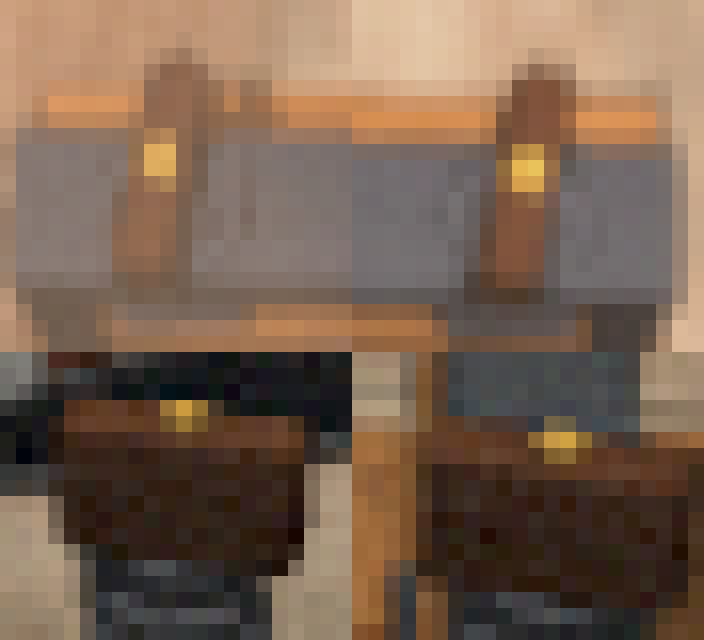

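Request:
send_rows --deltas '[{"ax":0,"ay":0,"az":0,"dx":-0.2,"dy":0,"dz":0,"grip":0},{"ax":0,"ay":0,"az":0,"dx":-0.6,"dy":0,"dz":0.4,"grip":0},{"ax":0,"ay":0,"az":0,"dx":-0.6,"dy":0.2,"dz":1.7,"grip":0},{"ax":0,"ay":0,"az":-0.1,"dx":-0.4,"dy":0.6,"dz":3.0,"grip":40},{"ax":0,"ay":0,"az":-0.3,"dx":0.0,"dy":1.0,"dz":4.28,"grip":50},{"ax":0,"ay":0,"az":-0.6,"dx":1.2,"dy":1.6,"dz":4.28,"grip":50},{"ax":0,"ay":0,"az":-0.8,"dx":2.0,"dy":2.1,"dz":4.28,"grip":50},{"ax":0,"ay":0,"az":-0.8,"dx":2.475,"dy":2.22,"dz":4.28,"grip":50},{"ax":0,"ay":0,"az":-0.8,"dx":2.475,"dy":2.22,"dz":4.28,"grip":50},{"ax":0,"ay":0,"az":-0.8,"dx":2.475,"dy":2.22,"dz":4.28,"grip":50}]'

```text
time_s: 6.75
tool_pos: [583.6, 89.7, 214.3]
tcp_rot: [[-0.992, 0.123, -0.0], [0.123, 0.992, -0.0], [0.0, -0.0, -1.0]]
wrist_force: [0.2, -0.2, -0.6]
width: 43.5
```

```bash
python3 - <<'E'
from h import *
np.set_printoptions(precision=3,suppress=True)
s=env.observe(); print(s["time_s"],s["tool_pos"],s["tcp_rot"],s["wrist_force"],s["moment"],s["joint_positions"],s["width"])
for n in ("wrist","side"):
    f=cams.grab_frame(n); cv2.imwrite(f"pics/i_{n}.png",f["img"] if n=="wrist" else cv2.resize(f["img"][135:275,300:460],None,fx=4.5,fy=4.2,interpolation=cv2.INTER_CUBIC))
    if n=="wrist":
        for P in ([585,87,190],[587.7,-83,190],s["tool_pos"]): print(proj(f,P))
E
```

```text
6.75 [583.622  89.718 214.259] [[-0.992  0.123 -0.   ]
 [ 0.123  0.992 -0.   ]
 [ 0.    -0.    -1.   ]] [ 0.202 -0.174 -0.58 ] [ 0.103 -0.031  0.032] [ 0.019  0.145  1.629 -0.     1.369 -1.428] 43.484951831616456
[314.277 233.5  ]
[ 44.296 267.642]
[318.281 246.95 ]
```

View pics/i_wrist.png

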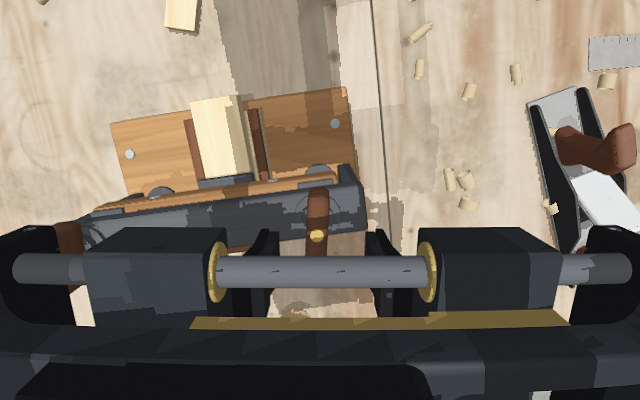

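View pics/i_side.png

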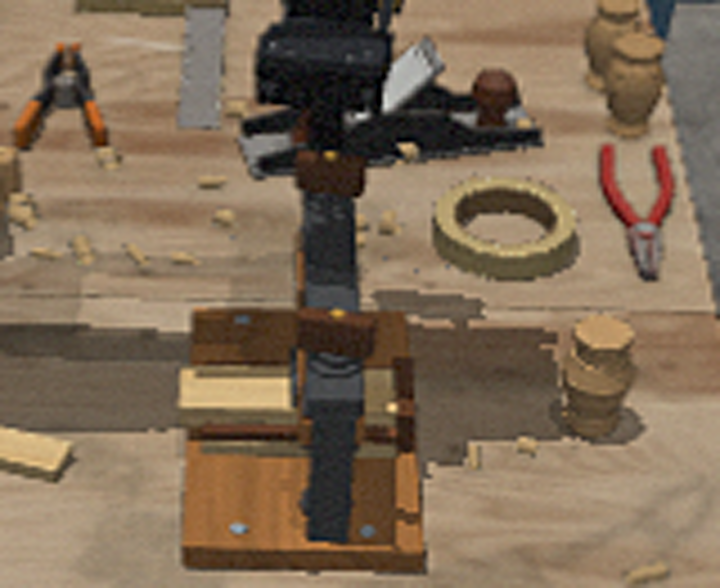

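```bash
python3 - <<'E'
from h import *
np.set_printoptions(precision=1,suppress=True)
f=cams.grab_frame("wrist")
i=f["img"]; cv2.imwrite("pics/j.png",cv2.resize(i[170:260,240:400],None,fx=5,fy=5,interpolation=cv2.INTER_CUBIC))
h=cv2.cvtColor(i,cv2.COLOR_BGR2HSV); m=cv2.inRange(h,(18,120,120),(35,255,255)); m[:, :300]=0;m[:,335:]=0;m[:225]=0;m[:245][:0]=0;m[246:]=0
ys,xs=np.nonzero(m);c=(xs.mean(),ys.mean());print(len(xs),c,onz(f,c,190),onz(f,c,192))
E
```

```text
76 (np.float64(316.94736842105266), np.float64(236.14473684210526)) [586.8  88.2 190. ] [586.1  88.3 192. ]
```

View pics/j.png

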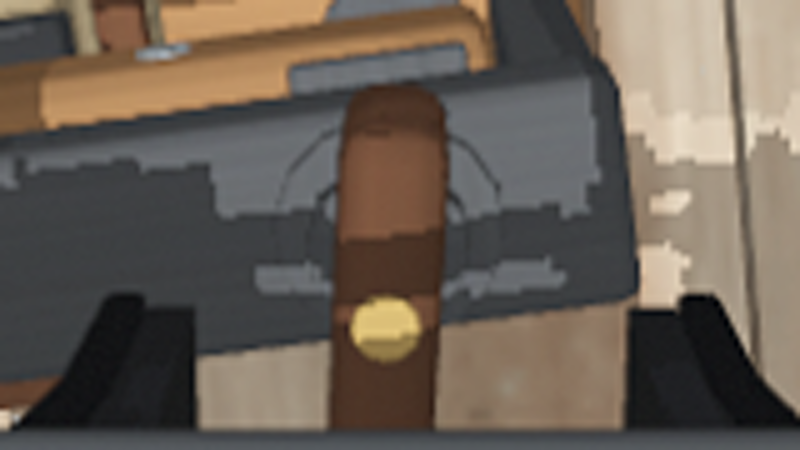

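The wrist view shows the left wing's brass pin at (317,236), nearly between the pads and leaning about 0.04 rad further clockwise. I'll go down and grip it.

Request:
send_rows --deltas '[{"ax":0,"ay":0,"az":-0.2,"dx":0.06,"dy":-0.04,"dz":-0.4,"grip":50},{"ax":0,"ay":0,"az":-0.24,"dx":0.06,"dy":-0.04,"dz":-0.9,"grip":50},{"ax":0,"ay":0,"az":-0.24,"dx":0.06,"dy":-0.04,"dz":-1.25,"grip":50},{"ax":0,"ay":0,"az":-0.24,"dx":0.06,"dy":-0.04,"dz":-1.345,"grip":50},{"ax":0,"ay":0,"az":-0.24,"dx":0.06,"dy":-0.04,"dz":-1.345,"grip":5},{"ax":0,"ay":0,"az":-0.24,"dx":0.06,"dy":-0.04,"dz":-1.345,"grip":5},{"ax":0,"ay":0,"az":-0.24,"dx":0.06,"dy":-0.04,"dz":-1.345,"grip":5},{"ax":0,"ay":0,"az":-0.24,"dx":0.06,"dy":-0.04,"dz":-1.345,"grip":5},{"ax":0,"ay":0,"az":-0.24,"dx":0.06,"dy":-0.04,"dz":-1.345,"grip":5},{"ax":0,"ay":0,"az":-0.24,"dx":0.06,"dy":-0.04,"dz":-1.345,"grip":5}]'

```text
time_s: 8.15
tool_pos: [586.6, 86.2, 161.4]
tcp_rot: [[-0.986, 0.165, 0.0], [0.165, 0.986, -0.003], [-0.001, -0.003, -1.0]]
wrist_force: [-2.3, -7.4, 3.9]
width: 12.8
```

```bash
cat >> h.py <<'E'
def st():
    s=env.observe(); R=s["tcp_rot"]
    print("t %.2f pos %s yaw %.2fdeg F %s M %s tq6 %.3f w %.1f q6 %.2f"%(s["time_s"],np.round(s["tool_pos"],1),np.degrees(np.arctan2(R[1,1],R[0,1])),np.round(s["wrist_force"],1),np.round(s["moment"],3),s["joint_torque"][5],s["width"],s["joint_positions"][5]))
E
python3 -c "
from h import *
st()"
```

```text
t 8.15 pos [586.6  86.2 161.4] yaw 80.48deg F [-2.3 -7.4  3.9] M [-1.1    0.319 -0.066] tq6 -0.082 w 12.8 q6 -1.39
```

Gripped at width 12.8, so the knob axis is at y ≈ 86.2. First turn: left, about 20° clockwise, ending while still moving so the torque reading is live.

Request:
send_rows --deltas '[{"ax":0,"ay":0,"az":0,"dx":0.01,"dy":-0.045,"dz":0,"grip":5},{"ax":0,"ay":0,"az":-0.2,"dx":0.01,"dy":-0.045,"dz":0,"grip":5},{"ax":0,"ay":0,"az":-0.4,"dx":0.01,"dy":-0.045,"dz":0,"grip":5},{"ax":0,"ay":0,"az":-0.65,"dx":0.01,"dy":-0.045,"dz":0,"grip":5},{"ax":0,"ay":0,"az":-0.9,"dx":0.01,"dy":-0.045,"dz":0,"grip":5},{"ax":0,"ay":0,"az":-1.15,"dx":0.01,"dy":-0.045,"dz":0,"grip":5},{"ax":0,"ay":0,"az":-1.4,"dx":0.01,"dy":-0.045,"dz":0,"grip":5},{"ax":0,"ay":0,"az":-1.65,"dx":0.01,"dy":-0.045,"dz":0,"grip":5},{"ax":0,"ay":0,"az":-1.9,"dx":0.01,"dy":-0.045,"dz":0,"grip":5},{"ax":0,"ay":0,"az":-2.15,"dx":0.01,"dy":-0.045,"dz":0,"grip":5}]'

```text
time_s: 9.4
tool_pos: [586.4, 85.6, 161.4]
tcp_rot: [[-0.856, 0.516, -0.001], [0.516, 0.856, -0.002], [-0.0, -0.002, -1.0]]
wrist_force: [-6.2, -4.2, 6.8]
width: 12.4
```

```bash
python3 -c "
from h import *
st()
for i in range(3):
    cams.grab_frame('top'); st()
"
```

```text
t 9.40 pos [586.4  85.6 161.4] yaw 58.92deg F [-6.2 -4.2  6.8] M [-0.81   0.973  0.098] tq6 -0.316 w 12.4 q6 -1.01
t 9.45 pos [586.4  85.5 161.4] yaw 58.80deg F [-5.8 -4.8  6.2] M [-0.804  0.962  0.011] tq6 -0.053 w 12.9 q6 -1.01
t 9.50 pos [586.4  85.5 161.4] yaw 58.92deg F [-5.3 -4.3  4.9] M [-0.799  0.959 -0.042] tq6 0.242 w 12.4 q6 -1.01
t 9.55 pos [586.4  85.5 161.4] yaw 58.96deg F [-6.6 -4.5  6.4] M [-0.721  0.944 -0.112] tq6 -0.007 w 12.8 q6 -1.02
```

Request:
send_rows --deltas '[{"ax":0,"ay":0,"az":0,"dx":0,"dy":0,"dz":0,"grip":45},{"ax":0,"ay":0,"az":0,"dx":0,"dy":0,"dz":0.1,"grip":45},{"ax":0,"ay":0,"az":0,"dx":0,"dy":0,"dz":1.1,"grip":45},{"ax":0,"ay":0,"az":0.5,"dx":0,"dy":-1.2,"dz":1.2,"grip":45},{"ax":0,"ay":0,"az":1.4,"dx":0.03,"dy":-2.7,"dz":1.2,"grip":45},{"ax":0,"ay":0,"az":2.4,"dx":0.06,"dy":-4.1,"dz":1.2,"grip":45},{"ax":0,"ay":0,"az":2.61,"dx":0.06,"dy":-4.26,"dz":1.2,"grip":45},{"ax":0,"ay":0,"az":2.61,"dx":0.06,"dy":-4.26,"dz":1.2,"grip":45},{"ax":0,"ay":0,"az":2.61,"dx":0.06,"dy":-4.26,"dz":1.2,"grip":45},{"ax":0,"ay":0,"az":2.61,"dx":0.06,"dy":-4.26,"dz":1.2,"grip":45}]'

```text
time_s: 10.8
tool_pos: [589.4, -82.9, 208.6]
tcp_rot: [[-0.996, 0.084, 0.0], [0.084, 0.996, 0.0], [-0.0, 0.0, -1.0]]
wrist_force: [-0.3, 0.3, -0.2]
width: 38.8
```

```bash
python3 - <<'E'
from h import *
st()
f=cams.grab_frame("wrist"); i=f["img"]; cv2.imwrite("pics/k.png",cv2.resize(i[150:260,240:400],None,fx=5,fy=5,interpolation=cv2.INTER_CUBIC))
E
```

```text
t 10.80 pos [589.4 -82.9 208.6] yaw 85.17deg F [-0.3  0.3 -0.2] M [ 0.067 -0.024 -0.036] tq6 0.011 w 38.8 q6 -1.76
```

View pics/k.png

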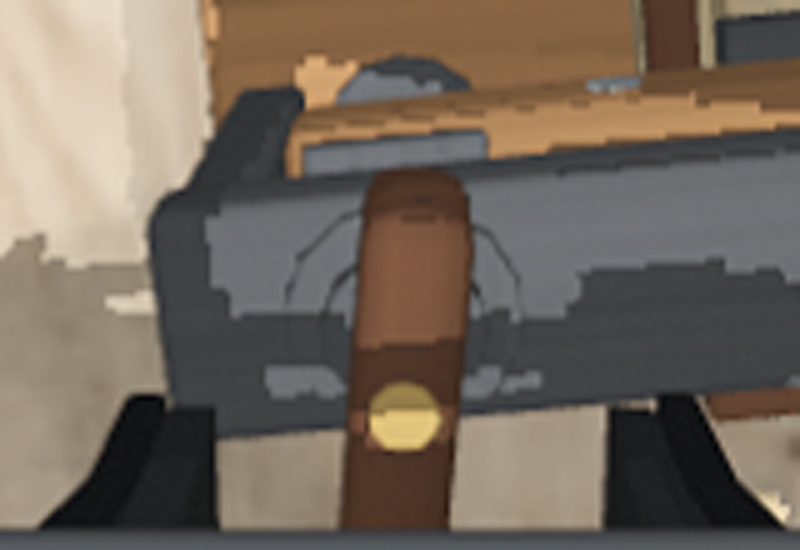

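```bash
python3 - <<'E'
from h import *
f=cams.grab_frame("wrist");print(onz(f,(240+405/5-.4,150+417/5-.4),191)); st()
E
```

```text
[588.55017288 -81.75131464 191.        ]
t 10.90 pos [589.4 -83.1 208.7] yaw 85.18deg F [-0.1  0.8  0.4] M [0.038 0.013 0.011] tq6 0.007 w 39.0 q6 -1.76
```

Request:
send_rows --deltas '[{"ax":0,"ay":0,"az":-0.2,"dx":-0.01,"dy":-0.02,"dz":-0.5,"grip":45},{"ax":0,"ay":0,"az":-0.3,"dx":-0.01,"dy":-0.02,"dz":-1.1,"grip":45},{"ax":0,"ay":0,"az":-0.3,"dx":-0.01,"dy":-0.02,"dz":-1.18,"grip":30},{"ax":0,"ay":0,"az":-0.3,"dx":-0.01,"dy":-0.02,"dz":-1.18,"grip":5},{"ax":0,"ay":0,"az":-0.3,"dx":-0.01,"dy":-0.02,"dz":-1.18,"grip":5},{"ax":0,"ay":0,"az":-0.3,"dx":-0.01,"dy":-0.02,"dz":-1.18,"grip":5},{"ax":0,"ay":0,"az":-0.3,"dx":-0.01,"dy":-0.02,"dz":-1.18,"grip":5},{"ax":0,"ay":0,"az":-0.6,"dx":-0.01,"dy":-0.02,"dz":-1.18,"grip":5},{"ax":0,"ay":0,"az":-0.9,"dx":-0.01,"dy":-0.02,"dz":-1.18,"grip":5},{"ax":0,"ay":0,"az":-1.2,"dx":-0.01,"dy":-0.02,"dz":-1.18,"grip":5}]'

```text
time_s: 12.15
tool_pos: [589.6, -84.3, 162.5]
tcp_rot: [[-0.957, 0.291, 0.002], [0.291, 0.957, 0.0], [-0.002, 0.001, -1.0]]
wrist_force: [0.7, 3.5, 2.1]
width: 12.7
```

```bash
python3 -c "
from h import *
st()"
```

```text
t 12.15 pos [589.6 -84.3 162.5] yaw 73.05deg F [0.7 3.5 2.1] M [ 0.642 -0.141  0.146] tq6 -0.432 w 12.7 q6 -1.55
```

Right knob running free: 0.146 N m. I'll keep turning it.

Request:
send_rows --deltas '[{"ax":0,"ay":0,"az":-0.3,"dx":0,"dy":0,"dz":0,"grip":5},{"ax":0,"ay":0,"az":-0.6,"dx":0,"dy":0,"dz":0,"grip":5},{"ax":0,"ay":0,"az":-0.9,"dx":0,"dy":0,"dz":0,"grip":5},{"ax":0,"ay":0,"az":-1.2,"dx":0,"dy":0,"dz":0,"grip":5},{"ax":0,"ay":0,"az":-1.5,"dx":0,"dy":0,"dz":0,"grip":5},{"ax":0,"ay":0,"az":-1.8,"dx":0,"dy":0,"dz":0,"grip":5},{"ax":0,"ay":0,"az":-2.1,"dx":0,"dy":0,"dz":0,"grip":5},{"ax":0,"ay":0,"az":-2.4,"dx":0,"dy":0,"dz":0,"grip":5},{"ax":0,"ay":0,"az":-2.7,"dx":0,"dy":0,"dz":0,"grip":5},{"ax":0,"ay":0,"az":-3.0,"dx":0,"dy":0,"dz":0,"grip":5}]'

```text
time_s: 13.4
tool_pos: [589.1, -85.3, 162.5]
tcp_rot: [[-0.683, 0.731, 0.001], [0.731, 0.683, -0.001], [-0.001, -0.0, -1.0]]
wrist_force: [-2.2, 1.4, 3.5]
width: 12.7
```

```bash
python3 -c "
from h import *
st()"
```

```text
t 13.40 pos [589.1 -85.3 162.5] yaw 43.04deg F [-2.2  1.4  3.5] M [0.089 0.314 0.186] tq6 -0.418 w 12.7 q6 -1.03
```

Request:
send_rows --deltas '[{"ax":0,"ay":0,"az":0,"dx":0,"dy":0,"dz":0,"grip":45},{"ax":0,"ay":0,"az":0,"dx":0,"dy":0,"dz":0.1,"grip":45},{"ax":0,"ay":0,"az":0,"dx":0,"dy":0,"dz":1.1,"grip":45},{"ax":0,"ay":0,"az":0.3,"dx":0,"dy":1.2,"dz":1.15,"grip":45},{"ax":0,"ay":0,"az":0.9,"dx":-0.03,"dy":2.7,"dz":1.15,"grip":45},{"ax":0,"ay":0,"az":1.5,"dx":-0.065,"dy":4.1,"dz":1.15,"grip":45},{"ax":0,"ay":0,"az":1.59,"dx":-0.065,"dy":4.24,"dz":1.0,"grip":45},{"ax":0,"ay":0,"az":1.59,"dx":-0.065,"dy":4.24,"dz":0.6,"grip":45},{"ax":0,"ay":0,"az":1.59,"dx":-0.065,"dy":4.24,"dz":0.0,"grip":45},{"ax":0,"ay":0,"az":1.59,"dx":-0.065,"dy":4.24,"dz":0.0,"grip":30}]'

```text
time_s: 14.65
tool_pos: [584.3, 83.2, 158.1]
tcp_rot: [[-0.856, 0.517, -0.006], [0.517, 0.856, -0.001], [0.005, -0.004, -1.0]]
wrist_force: [-0.8, 0.6, 0.7]
width: 34.7
```

```bash
python3 -c "
from h import *
st()
f=cams.grab_frame('wrist'); i=f['img']; cv2.imwrite('pics/l.png',i[60:280,150:490])
"
```

```text
t 14.65 pos [584.3  83.2 158.1] yaw 58.89deg F [-0.8  0.6  0.7] M [ 0.029 -0.015 -0.073] tq6 -0.001 w 34.7 q6 -1.02
```

View pics/l.png

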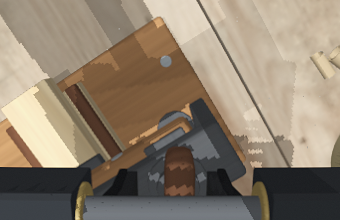

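The wing sits between the pads at (180,170). I'll centre the tool, close and turn the left knob.

Request:
send_rows --deltas '[{"ax":0,"ay":0,"az":0,"dx":0.05,"dy":0.06,"dz":0.09,"grip":20},{"ax":0,"ay":0,"az":0,"dx":0.05,"dy":0.06,"dz":0.09,"grip":5},{"ax":0,"ay":0,"az":0,"dx":0.05,"dy":0.06,"dz":0.09,"grip":5},{"ax":0,"ay":0,"az":0,"dx":0.05,"dy":0.06,"dz":0.09,"grip":5},{"ax":0,"ay":0,"az":-0.3,"dx":0.05,"dy":0.06,"dz":0.09,"grip":5},{"ax":0,"ay":0,"az":-0.7,"dx":0.05,"dy":0.06,"dz":0.09,"grip":5},{"ax":0,"ay":0,"az":-1.1,"dx":0.05,"dy":0.06,"dz":0.09,"grip":5},{"ax":0,"ay":0,"az":-1.5,"dx":0.05,"dy":0.06,"dz":0.09,"grip":5},{"ax":0,"ay":0,"az":-1.8,"dx":0.05,"dy":0.06,"dz":0.09,"grip":5},{"ax":0,"ay":0,"az":-2.1,"dx":0.05,"dy":0.06,"dz":0.09,"grip":5}]'

```text
time_s: 15.95
tool_pos: [587.3, 83.5, 166.8]
tcp_rot: [[-0.614, 0.789, -0.003], [0.789, 0.614, -0.006], [-0.004, -0.006, -1.0]]
wrist_force: [-10.7, -12.3, 8.8]
width: 12.7
```

```bash
python3 -c "
from h import *
st()"
```

```text
t 15.95 pos [587.3  83.5 166.8] yaw 37.89deg F [-10.7 -12.3   8.8] M [-2.222  1.679  0.23 ] tq6 -0.357 w 12.7 q6 -0.65
```

Request:
send_rows --deltas '[{"ax":0,"ay":0,"az":-0.1,"dx":-0.02,"dy":-0.03,"dz":-0.05,"grip":5},{"ax":0,"ay":0,"az":-0.2,"dx":-0.05,"dy":-0.06,"dz":-0.08,"grip":5},{"ax":0,"ay":0,"az":-0.4,"dx":-0.05,"dy":-0.065,"dz":-0.08,"grip":5},{"ax":0,"ay":0,"az":-0.6,"dx":-0.05,"dy":-0.065,"dz":-0.08,"grip":5},{"ax":0,"ay":0,"az":-0.8,"dx":-0.05,"dy":-0.065,"dz":-0.08,"grip":5},{"ax":0,"ay":0,"az":-1.0,"dx":-0.05,"dy":-0.065,"dz":-0.08,"grip":5},{"ax":0,"ay":0,"az":-1.2,"dx":-0.05,"dy":-0.065,"dz":-0.08,"grip":5},{"ax":0,"ay":0,"az":-1.5,"dx":-0.05,"dy":-0.065,"dz":-0.08,"grip":5},{"ax":0,"ay":0,"az":-1.8,"dx":-0.05,"dy":-0.065,"dz":-0.08,"grip":5},{"ax":0,"ay":0,"az":-2.1,"dx":-0.05,"dy":-0.065,"dz":-0.08,"grip":5}]'

```text
time_s: 17.2
tool_pos: [586.1, 82.8, 166.7]
tcp_rot: [[-0.291, 0.957, 0.0], [0.957, 0.291, -0.004], [-0.004, -0.001, -1.0]]
wrist_force: [-15.3, -8.3, 23.1]
width: 12.4
```

```bash
python3 -c "
from h import *
st()
f=cams.grab_frame('wrist'); cv2.imwrite('pics/m.png',f['img'])"
```

```text
t 17.20 pos [586.1  82.8 166.7] yaw 16.94deg F [-15.3  -8.3  23.1] M [-1.269  2.746  0.186] tq6 -0.355 w 12.4 q6 -0.29
```

View pics/m.png

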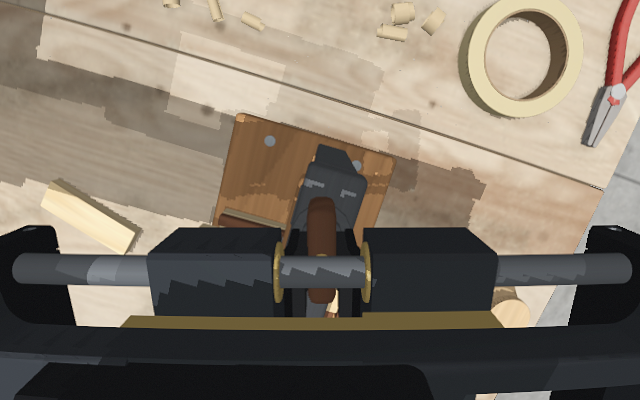

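Request:
send_rows --deltas '[{"ax":0,"ay":0,"az":0,"dx":0,"dy":0,"dz":0.1,"grip":40},{"ax":0,"ay":0,"az":0,"dx":0,"dy":0,"dz":0.2,"grip":40},{"ax":0,"ay":0,"az":0,"dx":0,"dy":0,"dz":1.0,"grip":40},{"ax":0,"ay":0,"az":0.6,"dx":0,"dy":-1.2,"dz":1.15,"grip":40},{"ax":0,"ay":0,"az":1.5,"dx":0.03,"dy":-2.7,"dz":1.15,"grip":40},{"ax":0,"ay":0,"az":2.4,"dx":0.06,"dy":-4.0,"dz":1.15,"grip":40},{"ax":0,"ay":0,"az":2.61,"dx":0.06,"dy":-4.26,"dz":0.9,"grip":40},{"ax":0,"ay":0,"az":2.61,"dx":0.06,"dy":-4.26,"dz":0.4,"grip":40},{"ax":0,"ay":0,"az":2.61,"dx":0.06,"dy":-4.26,"dz":0.1,"grip":40},{"ax":0,"ay":0,"az":2.61,"dx":0.06,"dy":-4.26,"dz":0.0,"grip":40}]'

```text
time_s: 18.5
tool_pos: [587.9, -84.4, 160.0]
tcp_rot: [[-0.684, 0.729, -0.003], [0.729, 0.684, 0.001], [0.002, -0.001, -1.0]]
wrist_force: [-0.8, 0.4, 0.9]
width: 34.7
```

```bash
python3 -c "
from h import *
st()
f=cams.grab_frame('wrist'); st(); cv2.imwrite('pics/n.png',cv2.resize(f['img'][150:260,240:400],None,fx=5,fy=5,interpolation=cv2.INTER_CUBIC))"
```

```text
t 18.50 pos [587.9 -84.4 160. ] yaw 43.18deg F [-0.8  0.4  0.9] M [-0.021  0.002 -0.015] tq6 0.011 w 34.7 q6 -1.03
t 18.55 pos [588.  -84.5 160.2] yaw 43.18deg F [-0.6  0.2 -0.4] M [-0.046 -0.014 -0.028] tq6 0.009 w 34.7 q6 -1.03
```

View pics/n.png

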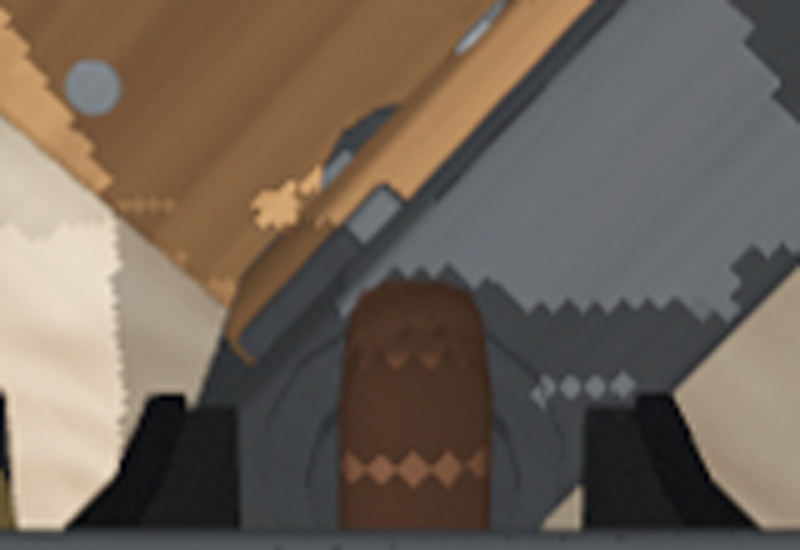

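The right wing is centred between the pads, 415 against 410, and aligned. I'll close and turn.

Request:
send_rows --deltas '[{"ax":0,"ay":0,"az":0,"dx":0,"dy":0,"dz":0,"grip":20},{"ax":0,"ay":0,"az":0,"dx":0,"dy":0,"dz":0,"grip":5},{"ax":0,"ay":0,"az":0,"dx":0,"dy":0,"dz":0,"grip":5},{"ax":0,"ay":0,"az":-0.2,"dx":0,"dy":0,"dz":0,"grip":5},{"ax":0,"ay":0,"az":-0.5,"dx":0,"dy":0,"dz":0,"grip":5},{"ax":0,"ay":0,"az":-0.8,"dx":0,"dy":0,"dz":0,"grip":5},{"ax":0,"ay":0,"az":-1.1,"dx":0,"dy":0,"dz":0,"grip":5},{"ax":0,"ay":0,"az":-1.4,"dx":0,"dy":0,"dz":0,"grip":5},{"ax":0,"ay":0,"az":-1.7,"dx":0,"dy":0,"dz":0,"grip":5},{"ax":0,"ay":0,"az":-2.0,"dx":0,"dy":0,"dz":0,"grip":5}]'

```text
time_s: 19.8
tool_pos: [588.5, -86.0, 162.5]
tcp_rot: [[-0.39, 0.921, -0.0], [0.921, 0.39, -0.001], [-0.0, -0.001, -1.0]]
wrist_force: [-2.1, -0.3, 2.5]
width: 12.5
```

```bash
python3 -c "
from h import *
st()"
```

```text
t 19.80 pos [588.5 -86.  162.5] yaw 22.95deg F [-2.1 -0.3  2.5] M [-0.123  0.435  0.155] tq6 -0.410 w 12.5 q6 -0.68
```

Request:
send_rows --deltas '[{"ax":0,"ay":0,"az":-0.3,"dx":0,"dy":0,"dz":0,"grip":5},{"ax":0,"ay":0,"az":-0.6,"dx":0,"dy":0,"dz":0,"grip":5},{"ax":0,"ay":0,"az":-0.9,"dx":0,"dy":0,"dz":0,"grip":5},{"ax":0,"ay":0,"az":-1.2,"dx":0,"dy":0,"dz":0,"grip":5},{"ax":0,"ay":0,"az":-1.5,"dx":0,"dy":0,"dz":0,"grip":5},{"ax":0,"ay":0,"az":-1.8,"dx":0,"dy":0,"dz":0,"grip":5},{"ax":0,"ay":0,"az":-2.1,"dx":0,"dy":0,"dz":0,"grip":5},{"ax":0,"ay":0,"az":-2.4,"dx":0,"dy":0,"dz":0,"grip":5},{"ax":0,"ay":0,"az":-2.7,"dx":0,"dy":0,"dz":0,"grip":5},{"ax":0,"ay":0,"az":-3.0,"dx":0,"dy":0,"dz":0,"grip":5}]'

```text
time_s: 21.05
tool_pos: [587.2, -86.2, 162.5]
tcp_rot: [[0.123, 0.992, -0.003], [0.992, -0.123, -0.001], [-0.001, -0.003, -1.0]]
wrist_force: [-8.1, 0.2, 6.8]
width: 12.7
```

```bash
python3 -c "
from h import *
st()"
```

```text
t 21.05 pos [587.2 -86.2 162.5] yaw -7.05deg F [-8.1  0.2  6.8] M [-0.173  1.39   0.155] tq6 -0.369 w 12.7 q6 -0.15
```

Torque is still 0.155 at a mean of 1.50 rad, so no contact yet. Next is the left knob.

Request:
send_rows --deltas '[{"ax":0,"ay":0,"az":0,"dx":0,"dy":0,"dz":0.1,"grip":40},{"ax":0,"ay":0,"az":0,"dx":0,"dy":0,"dz":0.2,"grip":40},{"ax":0,"ay":0,"az":0,"dx":0,"dy":0,"dz":1.0,"grip":40},{"ax":0,"ay":0,"az":0.6,"dx":0,"dy":1.2,"dz":1.15,"grip":40},{"ax":0,"ay":0,"az":1.5,"dx":-0.03,"dy":2.7,"dz":1.15,"grip":40},{"ax":0,"ay":0,"az":2.3,"dx":-0.07,"dy":4.0,"dz":1.15,"grip":40},{"ax":0,"ay":0,"az":2.4,"dx":-0.08,"dy":4.255,"dz":0.9,"grip":40},{"ax":0,"ay":0,"az":2.4,"dx":-0.08,"dy":4.255,"dz":0.4,"grip":40},{"ax":0,"ay":0,"az":2.4,"dx":-0.08,"dy":4.255,"dz":0.1,"grip":40},{"ax":0,"ay":0,"az":2.4,"dx":-0.08,"dy":4.255,"dz":0.03,"grip":40}]'

```text
time_s: 22.3
tool_pos: [584.6, 83.0, 160.9]
tcp_rot: [[-0.292, 0.956, -0.003], [0.956, 0.292, -0.0], [0.001, -0.003, -1.0]]
wrist_force: [-0.6, 0.1, 0.8]
width: 34.8
```

```bash
python3 -c "
from h import *
st()
f=cams.grab_frame('wrist'); st(); cv2.imwrite('pics/o.png',cv2.resize(f['img'][150:260,240:400],None,fx=4,fy=4,interpolation=cv2.INTER_CUBIC))"
```

```text
t 22.30 pos [584.6  83.  160.9] yaw 16.98deg F [-0.6  0.1  0.8] M [-0.089  0.018 -0.01 ] tq6 0.002 w 34.8 q6 -0.29
t 22.35 pos [584.9  83.1 161.5] yaw 17.00deg F [-1.1  0.1  0.3] M [-0.059  0.065 -0.023] tq6 0.001 w 34.9 q6 -0.29
```

View pics/o.png

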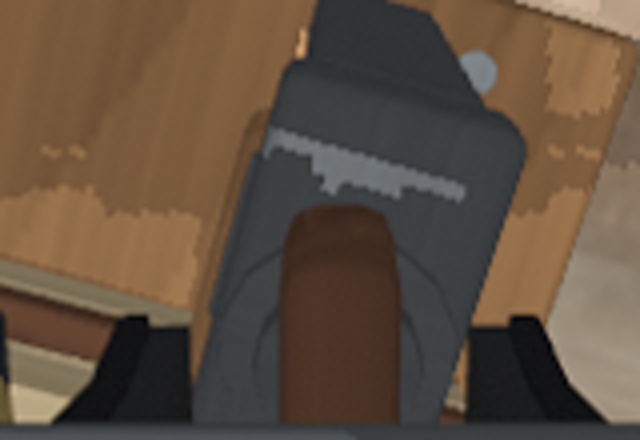

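The left wing is aligned and only about 1 mm off centre. I'll correct and turn.

Request:
send_rows --deltas '[{"ax":0,"ay":0,"az":0,"dx":0.02,"dy":0.06,"dz":0,"grip":20},{"ax":0,"ay":0,"az":0,"dx":0.02,"dy":0.06,"dz":0,"grip":5},{"ax":0,"ay":0,"az":0,"dx":0.02,"dy":0.06,"dz":0,"grip":5},{"ax":0,"ay":0,"az":-0.2,"dx":0.02,"dy":0.06,"dz":0,"grip":5},{"ax":0,"ay":0,"az":-0.5,"dx":0.02,"dy":0.06,"dz":0,"grip":5},{"ax":0,"ay":0,"az":-0.8,"dx":0.02,"dy":0.06,"dz":0,"grip":5},{"ax":0,"ay":0,"az":-1.1,"dx":0.02,"dy":0.06,"dz":0,"grip":5},{"ax":0,"ay":0,"az":-1.4,"dx":0.02,"dy":0.06,"dz":0,"grip":5},{"ax":0,"ay":0,"az":-1.7,"dx":0.02,"dy":0.06,"dz":0,"grip":5},{"ax":0,"ay":0,"az":-2.0,"dx":0.02,"dy":0.06,"dz":0,"grip":5}]'

```text
time_s: 23.6
tool_pos: [584.8, 86.2, 163.6]
tcp_rot: [[0.052, 0.999, -0.003], [0.999, -0.052, -0.002], [-0.002, -0.003, -1.0]]
wrist_force: [-7.1, -2.9, 6.6]
width: 12.4
```

```bash
python3 -c "
from h import *
st()"
```

```text
t 23.60 pos [584.8  86.2 163.6] yaw -2.95deg F [-7.1 -2.9  6.6] M [-0.544  1.417  0.233] tq6 -0.387 w 12.4 q6 0.07
```

Request:
send_rows --deltas '[{"ax":0,"ay":0,"az":-0.3,"dx":0,"dy":0,"dz":0,"grip":5},{"ax":0,"ay":0,"az":-0.6,"dx":0,"dy":0,"dz":0,"grip":5},{"ax":0,"ay":0,"az":-0.9,"dx":0,"dy":0,"dz":0,"grip":5},{"ax":0,"ay":0,"az":-1.2,"dx":0,"dy":0,"dz":0,"grip":5},{"ax":0,"ay":0,"az":-1.5,"dx":0,"dy":0,"dz":0,"grip":5},{"ax":0,"ay":0,"az":-1.8,"dx":0,"dy":0,"dz":0,"grip":5},{"ax":0,"ay":0,"az":-2.0,"dx":0,"dy":0,"dz":0,"grip":5},{"ax":0,"ay":0,"az":-2.2,"dx":0,"dy":0,"dz":0,"grip":5},{"ax":0,"ay":0,"az":-2.4,"dx":0,"dy":0,"dz":0,"grip":5},{"ax":0,"ay":0,"az":-2.6,"dx":0,"dy":0,"dz":0,"grip":5}]'

```text
time_s: 24.85
tool_pos: [584.7, 86.2, 163.6]
tcp_rot: [[0.483, 0.875, -0.004], [0.875, -0.483, -0.002], [-0.003, -0.002, -1.0]]
wrist_force: [-9.4, -3.4, 5.9]
width: 12.9
```

```bash
python3 -c "
from h import *
st()"
```

```text
t 24.85 pos [584.7  86.2 163.6] yaw -28.91deg F [-9.4 -3.4  5.9] M [-0.552  1.469  0.175] tq6 -0.151 w 12.9 q6 0.52
```

Request:
send_rows --deltas '[{"ax":0,"ay":0,"az":0,"dx":0,"dy":0,"dz":0.05,"grip":40},{"ax":0,"ay":0,"az":0,"dx":0,"dy":0,"dz":0.2,"grip":40},{"ax":0,"ay":0,"az":0,"dx":0,"dy":0,"dz":1.0,"grip":40},{"ax":0,"ay":0,"az":0.6,"dx":0,"dy":-1.3,"dz":1.1,"grip":40},{"ax":0,"ay":0,"az":1.5,"dx":0.03,"dy":-2.8,"dz":1.1,"grip":40},{"ax":0,"ay":0,"az":2.186,"dx":0.05,"dy":-4.2,"dz":1.0,"grip":40},{"ax":0,"ay":0,"az":2.186,"dx":0.05,"dy":-4.31,"dz":0.7,"grip":40},{"ax":0,"ay":0,"az":2.186,"dx":0.05,"dy":-4.31,"dz":0.2,"grip":40},{"ax":0,"ay":0,"az":2.186,"dx":0.05,"dy":-4.31,"dz":0.0,"grip":40},{"ax":0,"ay":0,"az":2.186,"dx":0.05,"dy":-4.31,"dz":-0.02,"grip":40}]'

```text
time_s: 26.1
tool_pos: [587.6, -83.9, 160.9]
tcp_rot: [[0.121, 0.993, -0.002], [0.993, -0.121, 0.001], [0.001, -0.002, -1.0]]
wrist_force: [0.6, 1.0, 0.3]
width: 35.0
```

```bash
python3 -c "
from h import *
st()
f=cams.grab_frame('wrist'); st(); cv2.imwrite('pics/p.png',cv2.resize(f['img'][150:260,240:400],None,fx=4,fy=4,interpolation=cv2.INTER_CUBIC))"
```

```text
t 26.10 pos [587.6 -83.9 160.9] yaw -6.92deg F [0.6 1.  0.3] M [-0.085  0.03   0.015] tq6 0.009 w 35.0 q6 -0.15
t 26.15 pos [588.2 -84.2 161.7] yaw -6.93deg F [ 0.6  0.4 -1. ] M [-0.069  0.004 -0.013] tq6 0.007 w 34.8 q6 -0.15
```

View pics/p.png

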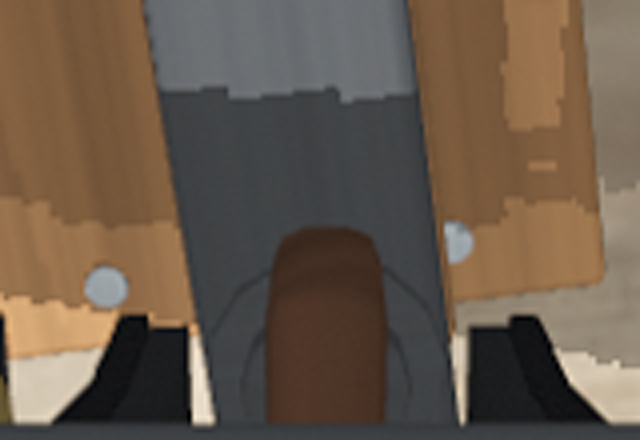

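Centred and aligned, 328 against 329. I'll close and turn the right knob.

Request:
send_rows --deltas '[{"ax":0,"ay":0,"az":0,"dx":0,"dy":0,"dz":0,"grip":20},{"ax":0,"ay":0,"az":0,"dx":0,"dy":0,"dz":0,"grip":5},{"ax":0,"ay":0,"az":0,"dx":0,"dy":0,"dz":0,"grip":5},{"ax":0,"ay":0,"az":-0.2,"dx":0,"dy":0,"dz":0,"grip":5},{"ax":0,"ay":0,"az":-0.5,"dx":0,"dy":0,"dz":0,"grip":5},{"ax":0,"ay":0,"az":-0.8,"dx":0,"dy":0,"dz":0,"grip":5},{"ax":0,"ay":0,"az":-1.1,"dx":0,"dy":0,"dz":0,"grip":5},{"ax":0,"ay":0,"az":-1.4,"dx":0,"dy":0,"dz":0,"grip":5},{"ax":0,"ay":0,"az":-1.7,"dx":0,"dy":0,"dz":0,"grip":5},{"ax":0,"ay":0,"az":-2.0,"dx":0,"dy":0,"dz":0,"grip":5}]'

```text
time_s: 27.4
tool_pos: [586.7, -85.1, 162.7]
tcp_rot: [[0.455, 0.89, -0.004], [0.89, -0.455, 0.001], [-0.001, -0.004, -1.0]]
wrist_force: [-8.3, 1.6, 6.2]
width: 12.4
```

```bash
python3 -c "
from h import *
st()"
```

```text
t 27.40 pos [586.7 -85.1 162.7] yaw -27.09deg F [-8.3  1.6  6.2] M [0.213 1.481 0.224] tq6 -0.328 w 12.4 q6 0.20
```

Request:
send_rows --deltas '[{"ax":0,"ay":0,"az":-0.2,"dx":0,"dy":0,"dz":0,"grip":5},{"ax":0,"ay":0,"az":-0.4,"dx":0,"dy":0,"dz":0,"grip":5},{"ax":0,"ay":0,"az":-0.6,"dx":0,"dy":0,"dz":0,"grip":5},{"ax":0,"ay":0,"az":-0.8,"dx":0,"dy":0,"dz":0,"grip":5},{"ax":0,"ay":0,"az":-1.0,"dx":0,"dy":0,"dz":0,"grip":5},{"ax":0,"ay":0,"az":-1.2,"dx":0,"dy":0,"dz":0,"grip":5},{"ax":0,"ay":0,"az":-1.4,"dx":0,"dy":0,"dz":0,"grip":5},{"ax":0,"ay":0,"az":-1.6,"dx":0,"dy":0,"dz":0,"grip":5},{"ax":0,"ay":0,"az":-1.8,"dx":0,"dy":0,"dz":0,"grip":5},{"ax":0,"ay":0,"az":-2.0,"dx":0,"dy":0,"dz":0,"grip":5}]'

```text
time_s: 28.65
tool_pos: [586.2, -84.8, 162.7]
tcp_rot: [[0.732, 0.681, -0.005], [0.681, -0.732, 0.001], [-0.003, -0.004, -1.0]]
wrist_force: [-10.4, 1.7, 8.4]
width: 13.1
```

```bash
python3 -c "
from h import *
st()"
```

```text
t 28.65 pos [586.2 -84.8 162.7] yaw -47.05deg F [-10.4   1.7   8.4] M [0.445 1.802 0.297] tq6 -0.098 w 13.1 q6 0.54
```

Torque is rising (0.224, then 0.297 on the lower right side), so the shoe probably bears. The left knob is next, in small steps.

Request:
send_rows --deltas '[{"ax":0,"ay":0,"az":0,"dx":0,"dy":0,"dz":0.05,"grip":40},{"ax":0,"ay":0,"az":0,"dx":0,"dy":0,"dz":0.2,"grip":40},{"ax":0,"ay":0,"az":0,"dx":0,"dy":0,"dz":1.0,"grip":40},{"ax":0,"ay":0,"az":0.6,"dx":0,"dy":1.3,"dz":1.1,"grip":40},{"ax":0,"ay":0,"az":1.5,"dx":-0.03,"dy":2.8,"dz":1.1,"grip":40},{"ax":0,"ay":0,"az":1.81,"dx":-0.06,"dy":4.15,"dz":1.0,"grip":40},{"ax":0,"ay":0,"az":1.81,"dx":-0.06,"dy":4.25,"dz":0.7,"grip":40},{"ax":0,"ay":0,"az":1.81,"dx":-0.06,"dy":4.25,"dz":0.2,"grip":40},{"ax":0,"ay":0,"az":1.81,"dx":-0.06,"dy":4.25,"dz":0.0,"grip":40},{"ax":0,"ay":0,"az":1.81,"dx":-0.06,"dy":4.25,"dz":0.0,"grip":40}]'

```text
time_s: 29.9
tool_pos: [585.2, 83.1, 160.8]
tcp_rot: [[0.485, 0.874, -0.003], [0.874, -0.485, -0.0], [-0.001, -0.002, -1.0]]
wrist_force: [-0.1, 0.3, -0.4]
width: 34.6
```

```bash
python3 -c "
from h import *
st()
f=cams.grab_frame('wrist'); st(); cv2.imwrite('pics/q.png',cv2.resize(f['img'][150:260,240:400],None,fx=4,fy=4,interpolation=cv2.INTER_CUBIC))"
```

```text
t 29.90 pos [585.2  83.1 160.8] yaw -29.04deg F [-0.1  0.3 -0.4] M [-0.066  0.137  0.009] tq6 -0.003 w 34.6 q6 0.51
t 29.95 pos [585.8  83.3 161.8] yaw -29.03deg F [-0.5 -0.3  0.5] M [-0.091  0.056 -0.015] tq6 -0.003 w 34.9 q6 0.51
```

View pics/q.png

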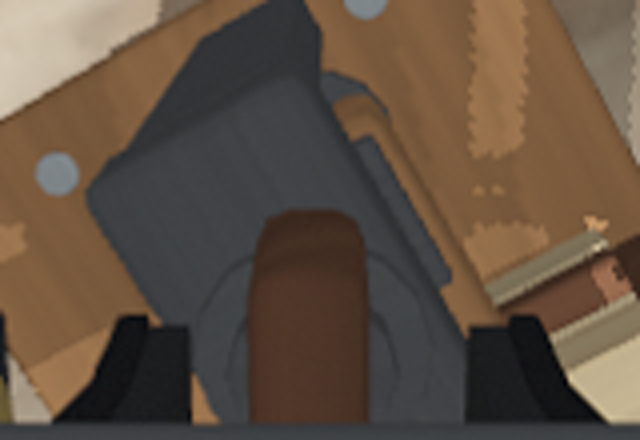

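Request:
send_rows --deltas '[{"ax":0,"ay":0,"az":0,"dx":-0.02,"dy":0.05,"dz":0,"grip":20},{"ax":0,"ay":0,"az":0,"dx":-0.02,"dy":0.05,"dz":0,"grip":5},{"ax":0,"ay":0,"az":0,"dx":-0.02,"dy":0.05,"dz":0,"grip":5},{"ax":0,"ay":0,"az":0,"dx":-0.02,"dy":0.05,"dz":0,"grip":5},{"ax":0,"ay":0,"az":-0.1,"dx":-0.02,"dy":0.05,"dz":0,"grip":5},{"ax":0,"ay":0,"az":-0.3,"dx":-0.02,"dy":0.05,"dz":0,"grip":5},{"ax":0,"ay":0,"az":-0.5,"dx":-0.02,"dy":0.05,"dz":0,"grip":5},{"ax":0,"ay":0,"az":-0.7,"dx":-0.02,"dy":0.05,"dz":0,"grip":5},{"ax":0,"ay":0,"az":-0.9,"dx":-0.02,"dy":0.05,"dz":0,"grip":5},{"ax":0,"ay":0,"az":-1.1,"dx":-0.02,"dy":0.05,"dz":0,"grip":5}]'

```text
time_s: 31.2
tool_pos: [585.0, 86.7, 162.7]
tcp_rot: [[0.643, 0.766, -0.0], [0.766, -0.643, 0.0], [-0.0, -0.0, -1.0]]
wrist_force: [-3.9, 1.3, 6.9]
width: 13.0
```

```bash
python3 -c "
from h import *
st()"
```

```text
t 31.20 pos [585.   86.7 162.7] yaw -40.02deg F [-3.9  1.3  6.9] M [0.077 0.788 0.23 ] tq6 -0.129 w 13.0 q6 0.71
```

Request:
send_rows --deltas '[{"ax":0,"ay":0,"az":0,"dx":0,"dy":0,"dz":0,"grip":5},{"ax":0,"ay":0,"az":0,"dx":0,"dy":0,"dz":0,"grip":5},{"ax":0,"ay":0,"az":0,"dx":0,"dy":0,"dz":0,"grip":5},{"ax":0,"ay":0,"az":0,"dx":0,"dy":0,"dz":0,"grip":5},{"ax":0,"ay":0,"az":0,"dx":0,"dy":0,"dz":0,"grip":5},{"ax":0,"ay":0,"az":0,"dx":0,"dy":0,"dz":0,"grip":5},{"ax":0,"ay":0,"az":-0.1,"dx":0,"dy":0,"dz":0,"grip":5},{"ax":0,"ay":0,"az":-0.3,"dx":0,"dy":0,"dz":0,"grip":5},{"ax":0,"ay":0,"az":-0.5,"dx":0,"dy":0,"dz":0,"grip":5},{"ax":0,"ay":0,"az":-0.7,"dx":0,"dy":0,"dz":0,"grip":5}]'

```text
time_s: 32.45
tool_pos: [585.0, 86.6, 162.7]
tcp_rot: [[0.732, 0.682, -0.0], [0.682, -0.732, 0.0], [-0.0, -0.0, -1.0]]
wrist_force: [-3.9, 0.2, 5.4]
width: 12.7
```

```bash
python3 -c "
from h import *
st()"
```

```text
t 32.45 pos [585.   86.6 162.7] yaw -47.02deg F [-3.9  0.2  5.4] M [0.082 0.789 0.217] tq6 -0.112 w 12.7 q6 0.83
```

```bash
python3 - <<'E'
import numpy as np
m=np.array([.46,.43,.70,.88,1.06,1.33,1.5,1.67,1.9,2.08,2.25,2.35,2.41])
y=np.array([.098,.146,.186,.23,.186,.155,.155,.233,.175,.224,.297,.23,.217])
for name,w in (("all",np.ones(13)),("no L sideforce",np.array([1,1,1,0,0]+[1]*8))):
  for sig in (.04,):
    mcs=np.arange(.9,2.61,.05);bs=np.arange(.13,.185,.005)
    P=np.array([[np.exp(-.5*np.sum(w*(y-b-.13*np.maximum(0,m-c))**2)/sig**2-.5*((b-.15)/.01)**2) for b in bs] for c in mcs]);P/=P.sum()
    p=P.sum(1);mu=(p*mcs).sum();sd=np.sqrt((p*(mcs-mu)**2).sum());q=(P*np.array([[b+.13*max(0,2.41-c) for b in bs] for c in mcs])).sum()
    print(name,mu,sd,"E[torque now]",q)
E
```

```text
all 1.5778729029961338 0.16854617420140836 E[torque now] 0.26360823846653103
no L sideforce 1.5254235067879507 0.1644157425390866 E[torque now] 0.26510079976458784
```

The best estimate puts the torque now near 0.25, with noise around 0.04. To firm it up I'll rock the knob 10° back and forth and re-read at the same angle.

Request:
send_rows --deltas '[{"ax":0,"ay":0,"az":0.2,"dx":0,"dy":0,"dz":0,"grip":5},{"ax":0,"ay":0,"az":0.4,"dx":0,"dy":0,"dz":0,"grip":5},{"ax":0,"ay":0,"az":0.6,"dx":0,"dy":0,"dz":0,"grip":5},{"ax":0,"ay":0,"az":0.8,"dx":0,"dy":0,"dz":0,"grip":5},{"ax":0,"ay":0,"az":1.0,"dx":0,"dy":0,"dz":0,"grip":5},{"ax":0,"ay":0,"az":0.8,"dx":0,"dy":0,"dz":0,"grip":5},{"ax":0,"ay":0,"az":0.6,"dx":0,"dy":0,"dz":0,"grip":5},{"ax":0,"ay":0,"az":0.4,"dx":0,"dy":0,"dz":0,"grip":5},{"ax":0,"ay":0,"az":0.2,"dx":0,"dy":0,"dz":0,"grip":5},{"ax":0,"ay":0,"az":0.0,"dx":0,"dy":0,"dz":0,"grip":5}]'

```text
time_s: 33.7
tool_pos: [585.0, 86.6, 162.7]
tcp_rot: [[0.732, 0.682, -0.0], [0.682, -0.732, 0.0], [-0.0, -0.0, -1.0]]
wrist_force: [-4.0, 0.8, 4.6]
width: 12.6
```

```bash
python3 -c "
from h import *
st()"
```

```text
t 33.70 pos [585.   86.6 162.7] yaw -47.02deg F [-4.   0.8  4.6] M [0.038 0.795 0.2  ] tq6 -0.112 w 12.6 q6 0.83
```

Request:
send_rows --deltas '[{"ax":0,"ay":0,"az":0.2,"dx":0,"dy":0,"dz":0,"grip":5},{"ax":0,"ay":0,"az":0.4,"dx":0,"dy":0,"dz":0,"grip":5},{"ax":0,"ay":0,"az":0.6,"dx":0,"dy":0,"dz":0,"grip":5},{"ax":0,"ay":0,"az":0.8,"dx":0,"dy":0,"dz":0,"grip":5},{"ax":0,"ay":0,"az":1.0,"dx":0,"dy":0,"dz":0,"grip":5},{"ax":0,"ay":0,"az":0.8,"dx":0,"dy":0,"dz":0,"grip":5},{"ax":0,"ay":0,"az":0.6,"dx":0,"dy":0,"dz":0,"grip":5},{"ax":0,"ay":0,"az":0.4,"dx":0,"dy":0,"dz":0,"grip":5},{"ax":0,"ay":0,"az":0.2,"dx":0,"dy":0,"dz":0,"grip":5},{"ax":0,"ay":0,"az":0.0,"dx":0,"dy":0,"dz":0,"grip":5}]'

```text
time_s: 34.95
tool_pos: [585.0, 86.6, 162.7]
tcp_rot: [[0.732, 0.682, -0.0], [0.682, -0.732, 0.0], [-0.0, -0.0, -1.0]]
wrist_force: [-4.2, 0.4, 5.0]
width: 12.9
```

```bash
python3 -c "
from h import *
st()"
```

```text
t 34.95 pos [585.   86.6 162.7] yaw -47.03deg F [-4.2  0.4  5. ] M [0.048 0.797 0.227] tq6 -0.112 w 12.9 q6 0.83
```

The J6 torque repeats exactly (−0.112), so it's a clean signal. Calibrated against the free-running speeds it gives about 0.25 N m at level, and the wrist moment averages about 0.215. Next I'll check the right knob at level.

Request:
send_rows --deltas '[{"ax":0,"ay":0,"az":0,"dx":0,"dy":0,"dz":0.05,"grip":40},{"ax":0,"ay":0,"az":0,"dx":0,"dy":0,"dz":0.2,"grip":40},{"ax":0,"ay":0,"az":0,"dx":0,"dy":0,"dz":1.0,"grip":40},{"ax":0,"ay":0,"az":0,"dx":0,"dy":-1.3,"dz":1.1,"grip":40},{"ax":0,"ay":0,"az":0,"dx":0.03,"dy":-2.8,"dz":1.1,"grip":40},{"ax":0,"ay":0,"az":0,"dx":0.065,"dy":-4.2,"dz":1.0,"grip":40},{"ax":0,"ay":0,"az":0,"dx":0.065,"dy":-4.305,"dz":0.7,"grip":40},{"ax":0,"ay":0,"az":0,"dx":0.065,"dy":-4.305,"dz":0.2,"grip":40},{"ax":0,"ay":0,"az":0,"dx":0.065,"dy":-4.305,"dz":0.0,"grip":40},{"ax":0,"ay":0,"az":0,"dx":0.065,"dy":-4.305,"dz":0.0,"grip":40}]'

```text
time_s: 36.2
tool_pos: [587.0, -84.1, 160.8]
tcp_rot: [[0.729, 0.684, -0.002], [0.684, -0.729, 0.001], [-0.001, -0.002, -1.0]]
wrist_force: [-0.6, 0.2, -0.5]
width: 35.0
```

```bash
python3 -c "
from h import *
st()
f=cams.grab_frame('wrist'); st(); cv2.imwrite('pics/r.png',cv2.resize(f['img'][150:260,240:400],None,fx=4,fy=4,interpolation=cv2.INTER_CUBIC))"
```

```text
t 36.20 pos [587.  -84.1 160.8] yaw -46.81deg F [-0.6  0.2 -0.5] M [-0.035  0.134 -0.038] tq6 0.005 w 35.0 q6 0.54
t 36.25 pos [587.6 -84.4 161.8] yaw -46.82deg F [-0.   0.4 -1. ] M [-0.089  0.078 -0.057] tq6 0.003 w 34.9 q6 0.54
```

View pics/r.png

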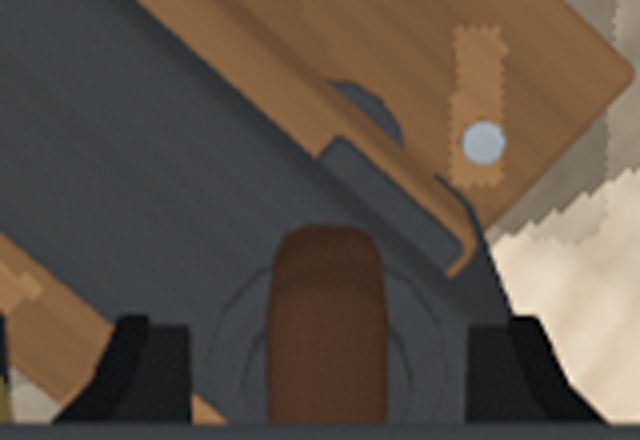

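Request:
send_rows --deltas '[{"ax":0,"ay":0,"az":0,"dx":-0.03,"dy":0,"dz":0.01,"grip":20},{"ax":0,"ay":0,"az":0,"dx":-0.03,"dy":0,"dz":0.01,"grip":5},{"ax":0,"ay":0,"az":0,"dx":-0.03,"dy":0,"dz":0.01,"grip":5},{"ax":0,"ay":0,"az":0,"dx":-0.03,"dy":0,"dz":0.01,"grip":5},{"ax":0,"ay":0,"az":0.4,"dx":-0.03,"dy":0,"dz":0.01,"grip":5},{"ax":0,"ay":0,"az":0.8,"dx":-0.03,"dy":0,"dz":0.01,"grip":5},{"ax":0,"ay":0,"az":0.6,"dx":-0.03,"dy":0,"dz":0.01,"grip":5},{"ax":0,"ay":0,"az":0.4,"dx":-0.03,"dy":0,"dz":0.01,"grip":5},{"ax":0,"ay":0,"az":0.2,"dx":-0.03,"dy":0,"dz":0.01,"grip":5},{"ax":0,"ay":0,"az":0.0,"dx":-0.03,"dy":0,"dz":0.01,"grip":5}]'

```text
time_s: 37.5
tool_pos: [586.1, -84.9, 163.2]
tcp_rot: [[0.732, 0.681, -0.001], [0.681, -0.732, 0.001], [0.0, -0.002, -1.0]]
wrist_force: [-4.9, 3.4, 5.7]
width: 12.6
```

```bash
python3 -c "
from h import *
st()"
```

```text
t 37.50 pos [586.1 -84.9 163.2] yaw -47.10deg F [-4.9  3.4  5.7] M [0.677 0.909 0.249] tq6 -0.103 w 12.6 q6 0.54
```

Request:
send_rows --deltas '[{"ax":0,"ay":0,"az":0.2,"dx":0,"dy":0,"dz":0,"grip":5},{"ax":0,"ay":0,"az":0.4,"dx":0,"dy":0,"dz":0,"grip":5},{"ax":0,"ay":0,"az":0.6,"dx":0,"dy":0,"dz":0,"grip":5},{"ax":0,"ay":0,"az":0.8,"dx":0,"dy":0,"dz":0,"grip":5},{"ax":0,"ay":0,"az":1.0,"dx":0,"dy":0,"dz":0,"grip":5},{"ax":0,"ay":0,"az":0.8,"dx":0,"dy":0,"dz":0,"grip":5},{"ax":0,"ay":0,"az":0.6,"dx":0,"dy":0,"dz":0,"grip":5},{"ax":0,"ay":0,"az":0.4,"dx":0,"dy":0,"dz":0,"grip":5},{"ax":0,"ay":0,"az":0.2,"dx":0,"dy":0,"dz":0,"grip":5},{"ax":0,"ay":0,"az":0.0,"dx":0,"dy":0,"dz":0,"grip":5}]'

```text
time_s: 38.75
tool_pos: [586.1, -84.9, 163.2]
tcp_rot: [[0.733, 0.681, -0.001], [0.681, -0.733, 0.001], [0.0, -0.002, -1.0]]
wrist_force: [-4.8, 3.7, 5.5]
width: 12.8
```

```bash
python3 -c "
from h import *
st()"
```

```text
t 38.75 pos [586.1 -84.9 163.2] yaw -47.10deg F [-4.8  3.7  5.5] M [0.696 0.844 0.308] tq6 -0.103 w 12.8 q6 0.54
```

One more reading at 3°/row, the same speed at which the right knob ran free (J6 torque about −0.414), gives the excess directly.

Request:
send_rows --deltas '[{"ax":0,"ay":0,"az":0.4,"dx":0,"dy":0,"dz":0,"grip":5},{"ax":0,"ay":0,"az":0.8,"dx":0,"dy":0,"dz":0,"grip":5},{"ax":0,"ay":0,"az":1.2,"dx":0,"dy":0,"dz":0,"grip":5},{"ax":0,"ay":0,"az":1.5,"dx":0,"dy":0,"dz":0,"grip":5},{"ax":0,"ay":0,"az":1.5,"dx":0,"dy":0,"dz":0,"grip":5},{"ax":0,"ay":0,"az":1.2,"dx":0,"dy":0,"dz":0,"grip":5},{"ax":0,"ay":0,"az":0.9,"dx":0,"dy":0,"dz":0,"grip":5},{"ax":0,"ay":0,"az":0.6,"dx":0,"dy":0,"dz":0,"grip":5},{"ax":0,"ay":0,"az":0.3,"dx":0,"dy":0,"dz":0,"grip":5},{"ax":0,"ay":0,"az":0.0,"dx":0,"dy":0,"dz":0,"grip":5}]'

```text
time_s: 40.0
tool_pos: [586.1, -84.9, 163.2]
tcp_rot: [[0.733, 0.68, -0.001], [0.68, -0.733, 0.001], [0.0, -0.002, -1.0]]
wrist_force: [-5.4, 4.9, 7.2]
width: 12.6
```

```bash
python3 -c "
from h import *
st()"
```

```text
t 40.00 pos [586.1 -84.9 163.2] yaw -47.15deg F [-5.4  4.9  7.2] M [0.814 1.03  0.295] tq6 -0.285 w 12.6 q6 0.55
```

The excess over free is about 0.11 to 0.13 N m, so torque is roughly 0.26 to 0.27, at or over the top of the snug band. I'll ease both knobs back 0.15 rad, finishing each with a short clockwise motion.

Request:
send_rows --deltas '[{"ax":0,"ay":0,"az":0.4,"dx":-0.01,"dy":0,"dz":0,"grip":5},{"ax":0,"ay":0,"az":0.8,"dx":-0.02,"dy":-0.02,"dz":0,"grip":5},{"ax":0,"ay":0,"az":1.2,"dx":-0.02,"dy":-0.02,"dz":0,"grip":5},{"ax":0,"ay":0,"az":1.6,"dx":-0.02,"dy":-0.02,"dz":0,"grip":5},{"ax":0,"ay":0,"az":2.0,"dx":-0.02,"dy":-0.02,"dz":0,"grip":5},{"ax":0,"ay":0,"az":2.05,"dx":-0.02,"dy":-0.02,"dz":0,"grip":5},{"ax":0,"ay":0,"az":1.75,"dx":-0.02,"dy":-0.02,"dz":0,"grip":5},{"ax":0,"ay":0,"az":1.45,"dx":-0.02,"dy":-0.02,"dz":0,"grip":5},{"ax":0,"ay":0,"az":1.15,"dx":-0.02,"dy":-0.02,"dz":0,"grip":5},{"ax":0,"ay":0,"az":0.85,"dx":-0.02,"dy":-0.02,"dz":0,"grip":5}]'

```text
time_s: 41.25
tool_pos: [586.2, -85.1, 163.2]
tcp_rot: [[0.624, 0.781, 0.001], [0.781, -0.624, 0.002], [0.002, -0.0, -1.0]]
wrist_force: [-1.6, 6.5, 4.6]
width: 12.9
```

```bash
python3 -c "
from h import *
st()"
```

```text
t 41.25 pos [586.2 -85.1 163.2] yaw -38.64deg F [-1.6  6.5  4.6] M [1.13  0.376 0.214] tq6 -0.309 w 12.9 q6 0.40
```

Request:
send_rows --deltas '[{"ax":0,"ay":0,"az":0,"dx":0,"dy":0,"dz":0.05,"grip":40},{"ax":0,"ay":0,"az":0,"dx":0,"dy":0,"dz":0.2,"grip":40},{"ax":0,"ay":0,"az":0,"dx":0,"dy":0,"dz":1.0,"grip":40},{"ax":0,"ay":0,"az":-0.3,"dx":0,"dy":1.3,"dz":1.1,"grip":40},{"ax":0,"ay":0,"az":-0.6,"dx":-0.02,"dy":2.8,"dz":1.1,"grip":40},{"ax":0,"ay":0,"az":-0.85,"dx":-0.03,"dy":4.2,"dz":1.0,"grip":40},{"ax":0,"ay":0,"az":-0.85,"dx":-0.03,"dy":4.31,"dz":0.7,"grip":40},{"ax":0,"ay":0,"az":-0.85,"dx":-0.03,"dy":4.31,"dz":0.2,"grip":40},{"ax":0,"ay":0,"az":-0.85,"dx":-0.03,"dy":4.31,"dz":0.0,"grip":40},{"ax":0,"ay":0,"az":-0.85,"dx":-0.03,"dy":4.31,"dz":0.0,"grip":40}]'

```text
time_s: 42.5
tool_pos: [583.8, 84.4, 161.2]
tcp_rot: [[0.732, 0.682, -0.003], [0.682, -0.732, -0.0], [-0.002, -0.002, -1.0]]
wrist_force: [0.4, -0.9, 0.4]
width: 34.7
```

```bash
python3 -c "
from h import *
st()
f=cams.grab_frame('wrist'); st(); cv2.imwrite('pics/s.png',cv2.resize(f['img'][150:260,240:400],None,fx=4,fy=4,interpolation=cv2.INTER_CUBIC))"
```

```text
t 42.50 pos [583.8  84.4 161.2] yaw -47.03deg F [ 0.4 -0.9  0.4] M [-0.039  0.151 -0.058] tq6 -0.006 w 34.7 q6 0.83
t 42.55 pos [584.4  84.6 162.2] yaw -47.02deg F [-0.1 -0.4  0.4] M [-0.072  0.126  0.042] tq6 -0.005 w 35.0 q6 0.83
```

View pics/s.png

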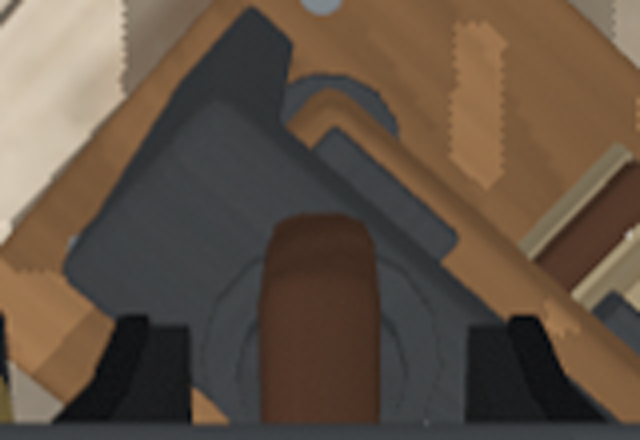

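Request:
send_rows --deltas '[{"ax":0,"ay":0,"az":0,"dx":0,"dy":0.03,"dz":0,"grip":20},{"ax":0,"ay":0,"az":0,"dx":0,"dy":0.03,"dz":0,"grip":5},{"ax":0,"ay":0,"az":0,"dx":0,"dy":0.03,"dz":0,"grip":5},{"ax":0,"ay":0,"az":0,"dx":0,"dy":0.03,"dz":0,"grip":5},{"ax":0,"ay":0,"az":0.6,"dx":0,"dy":0.03,"dz":0,"grip":5},{"ax":0,"ay":0,"az":1.2,"dx":0,"dy":0.03,"dz":0,"grip":5},{"ax":0,"ay":0,"az":1.75,"dx":0,"dy":0.03,"dz":0,"grip":5},{"ax":0,"ay":0,"az":1.45,"dx":0,"dy":0.03,"dz":0,"grip":5},{"ax":0,"ay":0,"az":1.15,"dx":0,"dy":0.03,"dz":0,"grip":5},{"ax":0,"ay":0,"az":0.85,"dx":0,"dy":0.03,"dz":0,"grip":5}]'

```text
time_s: 43.8
tool_pos: [585.0, 86.8, 163.2]
tcp_rot: [[0.622, 0.783, 0.001], [0.783, -0.622, -0.001], [0.0, 0.001, -1.0]]
wrist_force: [1.5, -2.5, 1.1]
width: 12.7
```

```bash
python3 -c "
from h import *
st()"
```

```text
t 43.80 pos [585.   86.8 163.2] yaw -38.49deg F [ 1.5 -2.5  1.1] M [-0.321 -0.079  0.2  ] tq6 -0.315 w 12.7 q6 0.69
```

Left at the new angle: J6 excess about 0.10 N m (torque about 0.25), wrist moment 0.20. Both readings fit snug, and the knobs are equal at 129.4° and 129.5°. I'll let go and withdraw for a check.

Request:
send_rows --deltas '[{"ax":0,"ay":0,"az":0,"dx":0,"dy":0,"dz":0,"grip":45},{"ax":0,"ay":0,"az":0,"dx":0,"dy":0,"dz":0.1,"grip":45},{"ax":0,"ay":0,"az":0,"dx":0,"dy":0,"dz":0.5,"grip":45},{"ax":0,"ay":0,"az":0,"dx":0,"dy":0,"dz":1.5,"grip":45},{"ax":0,"ay":0,"az":0,"dx":0,"dy":0.8,"dz":2.5,"grip":45},{"ax":0,"ay":0,"az":0,"dx":-0.5,"dy":2.0,"dz":3.0,"grip":45},{"ax":0,"ay":0,"az":0,"dx":-1.2,"dy":3.2,"dz":3.0,"grip":45},{"ax":0,"ay":0,"az":0,"dx":-1.8,"dy":4.4,"dz":3.0,"grip":45},{"ax":0,"ay":0,"az":0,"dx":-2.2,"dy":5.4,"dz":3.0,"grip":45},{"ax":0,"ay":0,"az":0,"dx":-2.2,"dy":6.0,"dz":3.0,"grip":45}]'

```text
time_s: 45.05
tool_pos: [495.6, 329.2, 284.3]
tcp_rot: [[0.619, 0.785, 0.001], [0.785, -0.619, 0.001], [0.002, 0.001, -1.0]]
wrist_force: [0.9, -1.0, 0.8]
width: 39.1
```

```bash
python3 - <<'E'
from h import *
st()
f=cams.grab_frame("side"); g=cams.grab_frame("top"); cv2.imwrite("pics/t_side.png",f["img"]); cv2.imwrite("pics/t_top.png",g["img"])
cv2.imwrite("pics/t1.png",cv2.resize(f["img"][155:285,310:450],None,fx=4.5,fy=4.5,interpolation=cv2.INTER_CUBIC))
cv2.imwrite("pics/t2.png",cv2.resize(g["img"][135:245,270:370],None,fx=5.4,fy=5.4,interpolation=cv2.INTER_CUBIC))
E
```

```text
t 45.05 pos [495.6 329.2 284.3] yaw -38.27deg F [ 0.9 -1.   0.8] M [-0.084  0.097 -0.046] tq6 -0.202 w 39.1 q6 1.12
```

View pics/t1.png

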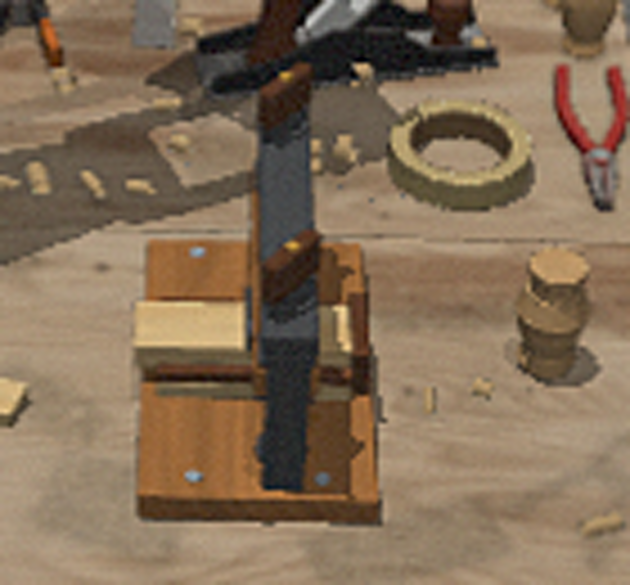

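View pics/t2.png

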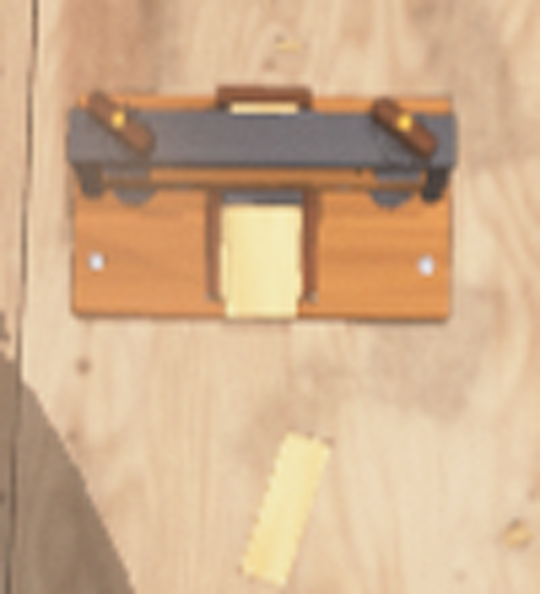

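The strip's back end meets the stop at (265,107) in the top view. Its front end is now flush with the base, the wings are parallel, and the other things haven't moved. Before handing in, I'll let the arm settle.

Request:
send_rows --deltas '[{"ax":0,"ay":0,"az":0,"dx":0,"dy":0,"dz":0,"grip":45},{"ax":0,"ay":0,"az":0,"dx":0,"dy":0,"dz":0,"grip":45},{"ax":0,"ay":0,"az":0,"dx":0,"dy":0,"dz":0,"grip":45},{"ax":0,"ay":0,"az":0,"dx":0,"dy":0,"dz":0,"grip":45},{"ax":0,"ay":0,"az":0,"dx":0,"dy":0,"dz":0,"grip":45},{"ax":0,"ay":0,"az":0,"dx":0,"dy":0,"dz":0,"grip":45},{"ax":0,"ay":0,"az":0,"dx":0,"dy":0,"dz":0,"grip":45},{"ax":0,"ay":0,"az":0,"dx":0,"dy":0,"dz":0,"grip":45},{"ax":0,"ay":0,"az":0,"dx":0,"dy":0,"dz":0,"grip":45},{"ax":0,"ay":0,"az":0,"dx":0,"dy":0,"dz":0,"grip":45}]'

```text
time_s: 46.4
tool_pos: [496.5, 327.1, 282.7]
tcp_rot: [[0.621, 0.783, -0.0], [0.783, -0.621, -0.0], [-0.0, -0.0, -1.0]]
wrist_force: [-0.2, 0.1, -0.9]
width: 39.2
```

```bash
python3 -c "
from h import *
st(); print(env.close_job())"
```

```text
t 46.40 pos [496.5 327.1 282.7] yaw -38.42deg F [-0.2  0.1 -0.9] M [-0.031  0.113  0.025] tq6 -0.000 w 39.2 q6 1.12
the job is handed in; nothing more can be done
None
```

I slid the timber strip home and clamped it. The push stalled at 18 N and the last top view shows the strip's end on the stop. I handed the job in at 46.4 s, with the gripper clear of everything.

- **Turning:** I turned the two wing knobs by turns, never more than about 0.45 rad apart. They ended at about 2.26 rad each, read from the tool's yaw while gripping (129.4° left, 129.5° right). That puts the beam level; I did not measure the beam itself in the images.
- **Overshoot:** I first went to 2.41 rad, where the torque estimates reached about 0.26–0.27 N m, at or over the snug limit. I eased both knobs back 0.15 rad and finished each with a short clockwise turn. I also rocked each knob back about 8–15° a few times to re-read the torque.
- **Snugness:** The two torque measures do not quite agree at the final angle. The wrist moment gave 0.20–0.21 N m with about 0.04 noise, slightly under the 0.22–0.26 band. The sixth joint's torque, compared with the free-running knob, gave about 0.25. The average is inside the band, but snugness is the least certain part.
- **Other things on the bench:** The things around the press looked unmoved in the last pictures. I did not check the marking gauge or tape measure in them.

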